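Change the bracket in the nut-welding jig and lock its clamp frame

TASK

Change the bracket in the sloping welding jig: lift the finished bracket (the one with a nut welded on its crown) out of the nest and set it down flat in the grey tray, then lay the plain bracket from the bench into the nest, crown up, so that it sits flat on the plate between the locating pins. Swing the clamp frame all the way down over it, then turn the red turnbutton as far as it goes so that its nose lies over the frame's edge and locks it. Do not drop the brackets, and leave the two gas cups, the flux tin and the arrow magnet standing where they are.

Things in the scene. Friction and masses are not known exactly. Their poses are not given: they have to be found in the camera images.
- nest: Working face of the fixed jig: dark steel plate 12 mm thick on a blue stand, sloping 28 degrees down towards the robot. Origin: nest centre on the plate's top face, 77 mm over the bench. x up the slope, y left along it, z out of the face. Plate: x -115 to +85, y -75 to +75 mm. Over its middle lies the bracket; behind it the clamp frame is hinged, before it stands the turnbutton.
- nest_pins (a point): Same point as nest. Round it stand eight steel locating pins, 10 mm thick, 12.5 mm high, tapered from 6 mm up, at nest (x, y) = (+-20, +-49) and (+-39, +-30) mm. They take a bracket with its 64 mm length along the nest's x and its 84 mm width along y, with 2 mm play on each side, either way round.
- frame_hinge (a point): Middle of the clamp frame's hinge pin, at x 72, y 0, z 19 mm of nest; the pin runs along the nest's y.
- clamp_frame (a joint): Angle of the clamp frame, rad: 0 = shut, parallel to the plate; grows as it opens up and back, stop at 2.2. Starts open, standing about upright. Stiff hinge: stays where left, 2 to 5 N at its edge move it. Aluminium, 92 mm wide, 8 mm thick, 144 mm from hinge to free edge; shut, it lies 15 to 23 mm over the plate, the crown in its window, and can only shut fully on a bracket that sits flat.
- frame_edge (a point): Middle of the frame's free edge, on its outer face (upper face when shut, turned away from the robot when open). Its x points to the hinge, its z out of the outer face. A thumb lip, 22 mm wide and 5 mm thick, stands out 18 mm beyond the edge at nest y = -33 mm.
- turnbutton (a joint): Angle of the red turnbutton, rad: about 0 = open, nose along the nest's +y, clear of the frame; 1.57 = locked, at its stop, nose along the nest's +x over the frame's edge. Turns clockwise seen onto the face from open to locked; stiff (0.07 N m), stays where left; passes over the frame only when that is fully shut, else blocks it.
- turnbutton_fin (a point): Centre of the turnbutton's upright grip fin, on the pivot axis, at x -96, y 0, z 44.7 mm of nest; its y points along the nose. Fin: 8 mm thick, 36 mm long along the nose, 32 to 58 mm over the plate. Bar below it: 20 mm wide, 25 to 32 mm over the plate, reaching 46 mm from the pivot to the nose, 24 mm to the tail.
- welded_bracket: Finished bracket, in the nest at the start: hat section of 4 mm sheet, darker grey, 260 g, a hexagon nut (20 mm wide, 9 mm high) welded on its crown. Origin: centre of underside; x along the crown (64 mm), y across both flanges (84 mm), z up. Crown 34 mm wide over its upright flanks, 30 mm high (39 with nut); a flat flange 25 mm wide, 4 mm thick on each side. Grip across the 34 mm.
- plain_bracket: The next bracket, bright steel, 240 g: same shape, size, origin and axes as the finished one, but with an open 11 mm hole in the crown and no nut. Lies flat on the bench, crown up, at the start.
- tray: Grey sheet-steel parts tray fixed to the bench, empty: 170 x 170 mm outside, walls 3 mm thick, 28 mm high with the rolled rim, floor 3 mm thick. Origin: centre of its underside, on the bench.
- gas_cup_0: Bystander: pink ceramic gas cup standing on end, 20 mm thick, 46 mm high. Origin: centre of its foot.
- gas_cup_2: Bystander: a second pink ceramic gas cup standing on end, 24 mm thick, 46 mm high. Origin: centre of its foot.
- flux_tin: Bystander: small round tin with a green lid, 58 mm across, 28 mm high. Origin: centre of its underside.
- arrow_magnet: Bystander: red arrow-shaped welding magnet, 60 x 90 x 21 mm, lying flat. Origin: centre of its underside.
Not all that is in view belongs to the job. What is shaped like the welded_bracket but purple is not meant.

How it is judged:
On the way, in this order (a step that is already met when the one before it is completed fails the run):
1. the finished bracket lies flat in the tray, released (horizontal distance between welded_bracket and tray below 0.075 m and z of welded_bracket in the frame of tray below 0.007 m and angle between welded_bracket's own z axis and vertical below 0.1 rad and linear speed of welded_bracket below 0.02 m/s and contact force between welded_bracket and the fingers below 0.1 N), for 0.2 s.
2. the plain bracket lies seated between the nest's pins, released (x of plain_bracket in the frame of nest between -0.0045 and 0.0045 m and y of plain_bracket in the frame of nest between -0.0045 and 0.0045 m and z of plain_bracket in the frame of nest below 0.003 m and angle between the z axis of plain_bracket and the z axis of nest, either way round below 0.05 rad and angle between the x axis of plain_bracket and the x axis of nest, either way round below 0.13 rad and linear speed of plain_bracket below 0.02 m/s and contact force between plain_bracket and the fingers below 0.1 N), for 0.2 s.
3. the clamp frame is shut over it (x of plain_bracket in the frame of nest between -0.0045 and 0.0045 m and y of plain_bracket in the frame of nest between -0.0045 and 0.0045 m and z of plain_bracket in the frame of nest below 0.003 m and angle between the z axis of plain_bracket and the z axis of nest, either way round below 0.05 rad and angle between the x axis of plain_bracket and the x axis of nest, either way round below 0.13 rad and linear speed of plain_bracket below 0.02 m/s and value of joint clamp_frame below 0.03 rad), for 0.2 s.
4. the turnbutton is turned over the frame's edge (all of step 3 and value of joint turnbutton above 1.3 rad), for 0.2 s.
At the end, for the whole second after the job is handed in: At rest: finished bracket flat in the tray (0.1 rad, within 75 mm of its middle); plain bracket seated in the nest (within 4.5 mm of its centre, 3 mm of the plate, 0.05 rad parallel, 0.13 rad along the slope); clamp frame shut (below 0.03 rad); turnbutton locked (above 1.3 rad) (all of step 1 and all of step 4 and contact force between plain_bracket and the fingers below 0.1 N and velocity of joint each of clamp_frame, turnbutton below 0.05 rad/s); the robot touches nothing.
It fails at once if the finished bracket falls freely by more than about 25 mm (linear speed of welded_bracket above 0.7 m/s and contact force between welded_bracket and the fingers below 0.05 N).
It fails at once if the plain bracket falls freely by more than about 25 mm (linear speed of plain_bracket above 0.7 m/s and contact force between plain_bracket and the fingers below 0.05 N).
It fails at once if a bystander (gas cups, flux tin, magnet) is moved by more than 30 mm or tipped over (distance of any of gas_cup_0, gas_cup_2, flux_tin, arrow_magnet from where it was at the start of the episode above 0.03 m or angle between any of gas_cup_0, gas_cup_2, flux_tin, arrow_magnet's own z axis and vertical above 0.5 rad).
It also fails if it takes over 72 s, if anything falls off the work surface, if the arm or the gripper's body presses on something with over 40 N, if the wrist force passes 120 N, or if a joint passes its speed limit or range.

ROBOT

A 7-joint arm with a two-finger parallel gripper is mounted at the origin on a cart in front of the work surface, level with it; the furniture and walls round the work are solid. World frame = base frame: x ahead of the robot, y to its left, z up, the work surface at z = 0. Lengths are in m, angles in rad, forces in N, time in s.
With the tool pointing down it reaches from about 0.4 to 0.85 m from the base axis. Payload 4.5 kg.
Tool frame: the origin (TCP) lies midway between the tips of the shut fingers; the grasp point (between the pads) lies 19 mm behind it; z points along the fingers, y is the direction in which the jaws open and shut (so a half turn about z gives the same grasp; the last joint's range is limited). The gripper opens to 88 mm and grips with 3 to 60 N. Pads are 18 mm wide; open, the fingers measure 123 mm over their backs; the gripper's body (75 mm by 187 mm) begins 45 mm behind the grasp point.
Start: joints at [0.034, 0.689, -0.195, 1.565, 0.157, 0.902, -0.215], TCP at [0.625, 0, 0.239] pointing down, gripper open.
Joint ranges: [-3.01, 3.01], [-0.46, 2.08], [-1.47, 1.51], [0.13, 2.56], [-1, 4.14], [0.04, 2.09], [-2.66, 2.66]. Speed limits (rad/s): [2.57, 2.57, 3.14, 3.14, 3.14, 3.14, 3.14].

INTERFACE

Orientations are given as a unit quaternion [x, y, z, w].
In Python, from plant import r gives the robot as it stands. The module is installed in compiled form; this text tells all that it offers.
- The arm moves only by the tool carry_out, never from a script. Its argument "commands" is a list of rows, each a list of 6 numbers: the shift along the tool's x, y, z in m, then the turn, a rotation vector about the tool's x, y, z in degrees. In form: [[dx, dy, dz, wx, wy, wz], ...]. A call has 1 to 12 rows; each row is the pose to reach, as a shift and turn from the pose commanded when the call began, along the tool's axes at that moment; what a row does not reach only later rows make up. A row lasts 1/10 s, in which the tool goes at most 50 mm and 8.59 degrees, less where a joint would pass 70% of its speed; a pose out of reach is approached as far as the arm can. A call with a gripper value outside its range is refused whole. "fingers" is the closure in counts, from 0 (fully open) to 255 (shut), set as the call begins (left out, the last holds). The fingers move at their own pace and stop on an object; "grip_force" is the grip in N (left out, the last holds). Time passes only in rows, so rows that repeat a pose let the fingers close. It gives the time, the measured TCP pose, the force and the opening at its end, in the units of the state.
- r.get_state(): the state, without advancing time (a new reading comes with each control period).
- r.snapshot(name): name is "scene" or "side" or "wrist"; returns a dict with "img" (400x640x3 uint8, blue, green, red), "intrinsics" (3x3 intrinsics, pixels), "extrinsics" (4x4, takes a point from camera to world coordinates); the wrist camera has in their place "tool_from_camera" (4x4, takes a point from camera to tool coordinates, whose origin is the TCP and whose axes are the flange's). Camera axes: x right, y down, z forward; pixel columns grow to the right and rows downward; lengths in m; the calibration is good to about 2 mm. A picture is of the moment at which its call begins: read the wrist's pose just before it. There is no depth.
- r.finish_job(): hands the job in, once; it reports no verdict.
Trained networks look in a picture, given as the dict that the camera call returned (one of the last four; its "shot" number tells which), for a name from the list of things; names that differ only in an ending like _2 or _b are one class to them, and where a whole thing is asked for, a point or a joint stands for the part that bears it (a point fixed in the world has none). Each returns a list of dicts, best first, with "p" (0 to 1); they miss things now and then, are a little off and sometimes report something else, mostly with a low value. They report only what shows in the picture. A call takes as long as a camera call. They do not tell look-alikes from the thing itself.
- r.spot_in(picture, label): "xyz" ([x, y, z] in m, in world coordinates, good to about 4 mm: the middle of the surface that is visible of it).
- r.spot_point(picture, label): "xyz" ([x, y, z] in m, in world coordinates, good to about 4 mm: a listed point, or the origin of a listed thing).
The state is a dict: "clock": time; "q": joint angles; "qd": joint speeds; "joint_torque": joint torques, N m; "tool_pos": TCP position; "eef_rot": TCP orientation; "contact_force": force on the tool from outside, world axes, zero at the start; "moment": the same for the moment, N m; "opening": opening from 0.0 (shut) to 1.0 (fully open).
Only numpy, scipy, OpenCV 4.12 (cv2) and the standard library are available. Lean on these libraries where they do the work, as an engineer would, in place of code of your own. Each camera call takes 0.05 s, during which the arm holds its last target.

## Working session

There is one attempt and no reset: what is moved stays moved. The work goes in short steps, Python scripts to look and compute and a tool call to move; the robot and the scene stay as the last step left them, time stands still between calls to the robot, and variables do not carry over. Pictures are saved under pics/ and viewed, and the job is handed in when it is done.

Besides the shell and the picture viewer there is one more tool, called after "Request:" as a command line: name --pt "numbers of a row" for each row, then --argument value for the rest. carry_out: Moves the arm, as the interface text tells. Its arguments: {"type":"object","properties":{"commands":{"type":"array","items":{"type":"array","items":{"type":"number"}}},"fingers":{"type":"number"},"grip_force":{"type":"number"}},"required":["commands"]}

```bash
mkdir -p pics; ls
cat > h.py <<'E'
import numpy as np, cv2
from scipy.spatial.transform import Rotation as R
from plant import r
def snap(n,f=None):
    p=r.snapshot(n)
    if f: cv2.imwrite('pics/%s.png'%f,p['img'])
    return p
E
python3 - <<'E'
from h import *
s=r.get_state();print({k:np.round(v,3) if not isinstance(v,dict) else v for k,v in s.items()})
a=snap('scene','scene0');b=snap('side','side0')
for n,p in(('scene',a),('side',b)):
    print(n,np.round(p['extrinsics'],3).tolist(),np.round(p['intrinsics'],1).tolist())
    for l in ['nest','nest_pins','frame_hinge','frame_edge','turnbutton_fin','welded_bracket','plain_bracket','tray','gas_cup_0','flux_tin','arrow_magnet']:
        try: print(l,[(round(d['p'],2),np.round(d['xyz'],3).tolist()) for d in r.spot_point(p,l)[:4]])
        except Exception as e: print(l,e)
E
```

```text
pics
{'clock': np.float64(0.0), 'q': array([ 0.034,  0.69 , -0.195,  1.566,  0.157,  0.903, -0.215]), 'qd': array([-0.001,  0.   , -0.001, -0.   , -0.001, -0.   , -0.   ]), 'joint_torque': array([ 0.0000e+00, -5.2757e+01, -1.2670e+00, -1.5343e+01, -5.3000e-02,
        7.0000e-03,  0.0000e+00]), 'tool_pos': array([ 0.624, -0.   ,  0.238]), 'eef_rot': array([ 0.707,  0.707, -0.001, -0.001]), 'contact_force': array([ 1.133,  0.041, -0.587]), 'moment': array([-0.007,  0.028, -0.003]), 'opening': np.float64(1.0)}
scene [[0.713, -0.499, 0.493, -0.181], [-0.701, -0.496, 0.513, -0.513], [-0.011, -0.711, -0.703, 1.105], [0.0, 0.0, 0.0, 1.0]] [[479.8, 0.0, 316.3], [0.0, 479.8, 205.7], [0.0, 0.0, 1.0]]
nest [(0.55, [0.533, 0.215, 0.079])]
nest_pins [(0.87, [0.524, 0.216, 0.076])]
frame_hinge [(0.77, [0.582, 0.236, 0.129]), (0.27, [0.573, 0.239, 0.268])]
frame_edge [(0.74, [0.574, 0.238, 0.268])]
turnbutton_fin [(0.55, [0.432, 0.174, 0.071])]
welded_bracket [(0.94, [0.534, 0.218, 0.081]), (0.81, [0.351, 0.673, 0.039])]
plain_bracket [(0.62, [0.682, -0.062, 0.002])]
tray [(0.71, [0.5, -0.227, 0.0
[... 178 characters left out ...]
49, -0.374, 0.747, -0.696], [-0.02, -0.888, -0.46, 0.689], [0.0, 0.0, 0.0, 1.0]] [[372.8, 0.0, 321.8], [0.0, 372.8, 202.4], [0.0, 0.0, 1.0]]
nest [(0.65, [0.531, 0.212, 0.08])]
nest_pins [(0.64, [0.523, 0.215, 0.077])]
frame_hinge [(0.71, [0.58, 0.234, 0.124])]
frame_edge [(0.83, [0.574, 0.236, 0.269])]
turnbutton_fin [(0.58, [0.432, 0.172, 0.075])]
welded_bracket [(0.82, [0.527, 0.214, 0.076]), (0.55, [0.354, 0.675, 0.032])]
plain_bracket [(0.71, [0.679, -0.068, 0.001])]
tray [(0.64, [0.498, -0.218, -0.002])]
gas_cup_0 [(0.58, [0.722, 0.25, 0.002]), (0.51, [0.739, 0.314, 0.0])]
flux_tin [(0.67, [0.705, 0.121, -0.0])]
arrow_magnet [(0.62, [0.5, -0.219, -0.001]), (0.5, [0.343, 0.388, 0.001])]
```

View pics/scene0.png

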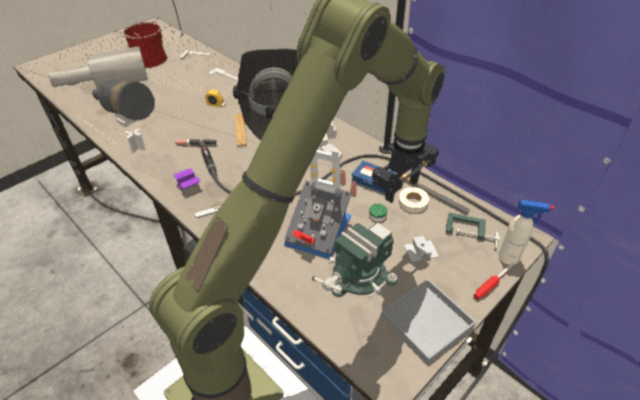

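View pics/side0.png

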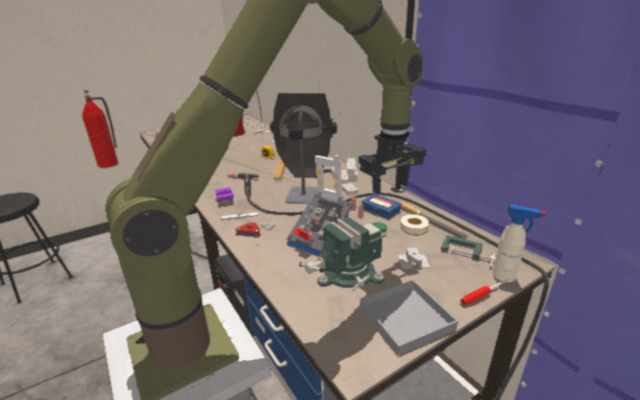

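The scene view shows the jig at ~(318,220), a green vise at (362,262), the plain bracket at ~(421,250), the tray at (430,320) and a purple decoy at (187,180). I'll enlarge to check.

Run:
```python
import cv2
a=cv2.imread('pics/scene0.png')[140:340,275:475]; b=cv2.imread('pics/side0.png')[140:300,230:450]
cv2.imwrite('pics/c0.png',cv2.resize(a,None,fx=3,fy=3,interpolation=cv2.INTER_CUBIC))
cv2.imwrite('pics/c1.png',cv2.resize(b,None,fx=3.5,fy=3.5,interpolation=cv2.INTER_CUBIC))
```

```text
(no output)
```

View pics/c0.png

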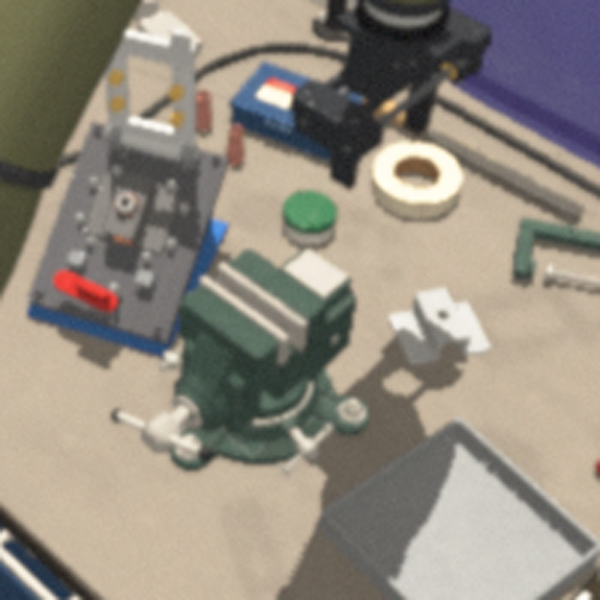

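View pics/c1.png

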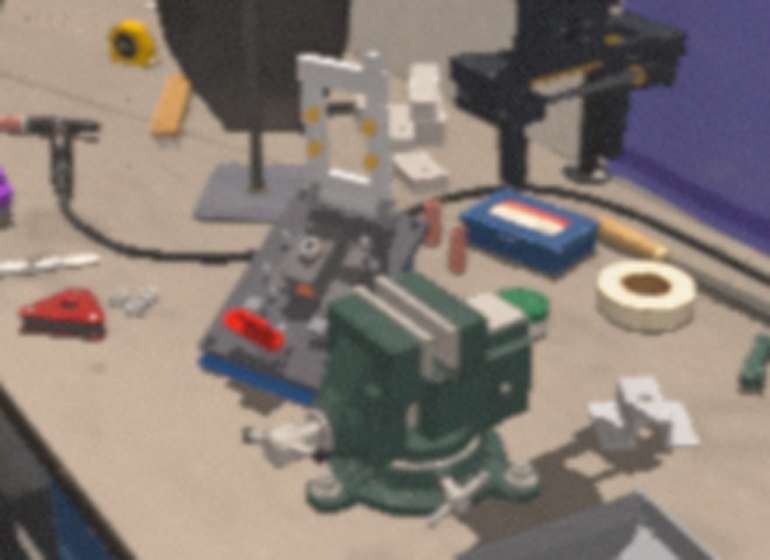

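```bash
cat >> h.py <<'E'
def nestR(yaw,tilt=np.deg2rad(28)):
    c,s=np.cos(yaw),np.sin(yaw)
    x=np.array([np.cos(tilt)*c,np.cos(tilt)*s,np.sin(tilt)]); y=np.array([-s,c,0]); return np.stack([x,y,np.cross(x,y)],1)
def rows(p,Rt):
    s=r.get_state(); R0=R.from_quat(s['eef_rot']).as_matrix()
    d=R0.T@(np.array(p)-s['tool_pos']); w=R.from_matrix(R0.T@Rt).as_rotvec(degrees=True)
    print('row',np.round(d,4).tolist(),np.round(w,2).tolist(),'dist',np.linalg.norm(d).round(3),'ang',np.linalg.norm(w).round(1))
    return d,w
def toolR(z,y):
    z=np.array(z,float);z/=np.linalg.norm(z);y=np.array(y,float);y-=z*(y@z);y/=np.linalg.norm(y)
    return np.stack([np.cross(y,z),y,z],1)
def wcam(p,s):
    T=np.eye(4);T[:3,:3]=R.from_quat(s['eef_rot']).as_matrix();T[:3,3]=s['tool_pos']
    return T@np.array(p['tool_from_camera'])
def proj(E,K,P):
    P=np.atleast_2d(P);c=(P-E[:3,3])@E[:3,:3];u=c@np.array(K).T;return u[:,:2]/u[:,2:]
def ray(E,K,uv):
    d=E[:3,:3]@np.linalg.inv(K)@np.array([uv[0],uv[1],1.]);return E[:3,3],d
def onplane(E,K,uv,p0,n):
    o,d=ray(E,K,uv);return o+d*((np.array(p0)-o)@n)/(d@n)
E
python3 - <<'E'
from h import *
s=r.get_state();p=snap('wrist','w0');print(np.round(p['tool_from_camera'],3).tolist())
for l in ['plain_bracket','tray','flux_tin','nest_pins']:
    print(l,[(round(d['p'],2),np.round(d['xyz'],3).tolist()) for d in r.spot_point(p,l)[:4]])
N=nestR(np.deg2rad(22.5));O=np.array([.529,.2145,.077])
for sg in(1,-1):
    rows(O+N@[0,0,.2],toolR(-N[:,2],sg*N[:,1]))
E
```

```text
[[-0.0, -0.957, -0.289, 0.074], [1.0, 0.0, -0.0, 0.0], [0.0, -0.289, 0.957, -0.146], [0.0, 0.0, 0.0, 1.0]]
plain_bracket [(0.66, [0.683, -0.062, -0.001])]
tray []
flux_tin [(0.93, [0.708, 0.125, -0.0])]
nest_pins []
row [0.1785, -0.1828, -0.0149] [-27.4, -18.31, -109.92] dist 0.256 ang 114.8
row [0.1785, -0.1828, -0.0149] [-16.47, 24.66, 66.09] dist 0.256 ang 72.4
```

View pics/w0.png

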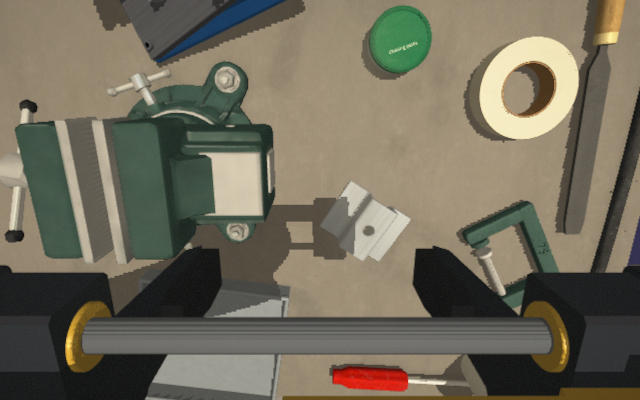

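Run:
```python
from h import *
a=snap('scene');b=snap('side')
def tri(u,v):
    o1,d1=ray(a['extrinsics'],a['intrinsics'],u);o2,d2=ray(b['extrinsics'],b['intrinsics'],v)
    A=np.stack([d1,-d2],1);t=np.linalg.lstsq(A,o2-o1,rcond=None)[0];print(np.round((o1+d1*t[0]+o2+d2*t[1])/2,3),np.linalg.norm(o1+d1*t[0]-o2-d2*t[1]).round(4))
f=lambda x,y:(x/3+275,y/3+140); g=lambda x,y:(x/3.5+230,y/3.5+140)
tri(f(183,297),g(330,297)); tri(f(262,358),g(413,347)); tri(f(242,250),g(405,277)); tri(f(353,283),g(527,322))
w=cv2.imread('pics/w0.png')[160:280,310:430];cv2.imwrite('pics/w0c.png',cv2.resize(w,None,fx=5,fy=5,interpolation=cv2.INTER_CUBIC))
```

```text
[0.436 0.055 0.154] 0.0031
[ 0.442 -0.039  0.152] 0.0146
[0.521 0.064 0.141] 0.0026
[ 0.579 -0.023  0.12 ] 0.0001
```

View pics/w0c.png

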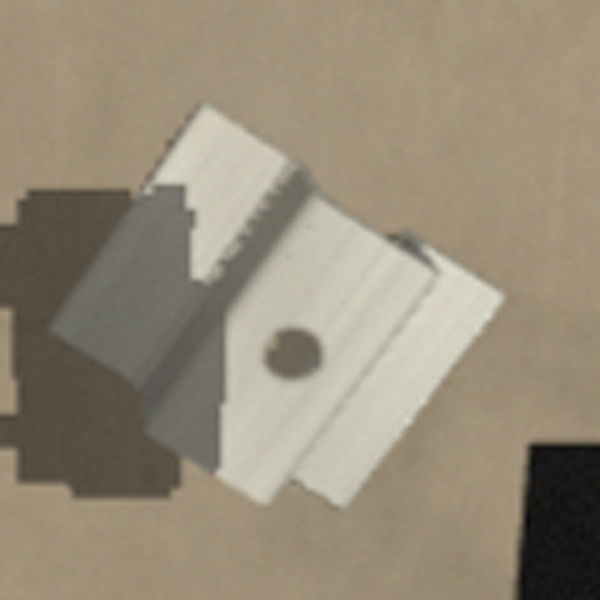

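Request:
carry_out --pt "0.05 -0.05 -0.03 -3 5 13" --pt "0.1 -0.1 -0.03 -6 10 26" --pt "0.14 -0.14 -0.02 -10 15 40" --pt "0.17 -0.17 -0.015 -13 20 53" --pt "0.1785 -0.1828 -0.015 -16.5 24.7 66.1" --pt "0.1785 -0.1828 -0.015 -16.5 24.7 66.1" --pt "0.1785 -0.1828 -0.015 -16.5 24.7 66.1" --pt "0.1785 -0.1828 -0.015 -16.5 24.7 66.1" --pt "0.1785 -0.1828 -0.015 -16.5 24.7 66.1" --pt "0.1785 -0.1828 -0.015 -16.5 24.7 66.1" --pt "0.1785 -0.1828 -0.015 -16.5 24.7 66.1"

```text
clock: 2.65
tool_pos: [0.4504, 0.1832, 0.2822]
eef_rot: [0.955, 0.192, 0.22, -0.044]
contact_force: [-0.1, 0.6, 0.1]
opening: 1.003
```

Run:
```python
from h import *
# plain bracket corners from w0 (start pose)
s=r.get_state();p=snap('wrist','w1')
print(s['clock'],np.round(s['tool_pos'],4),np.round(s['q'],2))
s0={'eef_rot':[.7071,.7071,-.001,-.001],'tool_pos':[.6245,0,.2385]}
E=wcam(p,s0)
for c in[(205,102),(505,297),(345,507),(50,330)]:
    print(np.round(onplane(E,p['intrinsics'],(c[0]/5+310,c[1]/5+160),[0,0,.004],np.array([0,0,1.])),4))
print(np.round(onplane(E,p['intrinsics'],(292/5+310,353/5+160),[0,0,.03],np.array([0,0,1.])),4))
for l in ['nest','nest_pins','frame_hinge','turnbutton_fin','welded_bracket','frame_edge']:
    print(l,[(round(d['p'],2),np.round(d['xyz'],4).tolist()) for d in r.spot_point(p,l)[:4]])
```

```text
2.65 [0.4504 0.1832 0.2822] [-0.68  0.33  0.23  2.34 -1.    0.04 -0.67]
[ 0.6622 -0.0154  0.004 ]
[ 0.7317 -0.0609  0.004 ]
[ 0.698  -0.1135  0.004 ]
[ 0.6282 -0.069   0.004 ]
[ 0.6799 -0.0644  0.03  ]
nest []
nest_pins []
frame_hinge [(0.95, [0.5783, 0.2379, 0.1285])]
turnbutton_fin [(0.63, [0.4332, 0.1742, 0.0731])]
welded_bracket [(0.7, [0.5311, 0.2158, 0.0774])]
frame_edge [(0.94, [0.5733, 0.2365, 0.2716])]
```

View pics/w1.png

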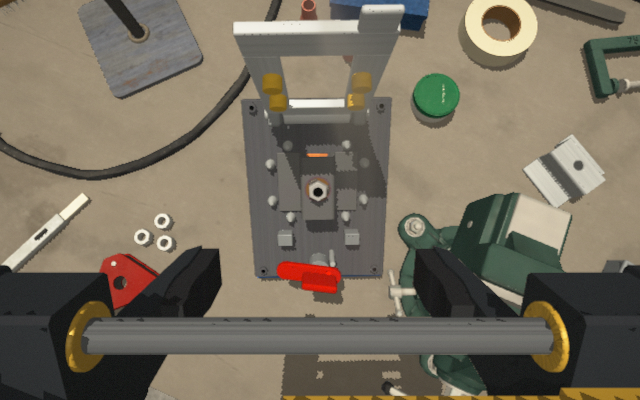

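```bash
cat >> h.py <<'E'
def frames(q,L):
    d1,d3,d5,d7=L
    rz=lambda a:R.from_euler('z',a).as_matrix(); ry=lambda a:R.from_euler('y',a).as_matrix(); Z=np.array([0,0,1.])
    M=rz(q[0])@ry(q[1]); p=d1*Z; p=p+M@Z*d3; el=p; M=M@rz(q[2])@ry(q[3]); p=p+M@Z*d5; w=p; M=M@rz(q[4])@ry(q[5]); p=p+M@Z*d7; M=M@rz(q[6]); return p,M,el,w
E
python3 - <<'E'
from h import *
from scipy.optimize import least_squares
s=r.get_state()
data=[(np.array([.034,.6895,-.195,1.5655,.157,.9025,-.215]),np.array([.6245,0,.2385]),[.7071,.7071,-.001,-.001]),(s['q'],s['tool_pos'],s['eef_rot'])]
f=lambda L:np.concatenate([frames(q,L)[0]-p for q,p,_ in data])
o=least_squares(f,[.3,.4,.4,.25]);print(o.x,f(o.x).round(4))
for q,p,e in data:
    print(R.from_matrix(R.from_quat(e).as_matrix().T@frames(q,o.x)[1]).as_rotvec(degrees=True).round(2))
print(R.from_quat(s['eef_rot']).as_matrix().round(3))
E
```

```text
[0.49787377 0.26938699 0.54416086 0.06208755] [-0.0362 -0.0855  0.0678 -0.1184 -0.3257 -0.0678]
[-8.0e-02 -1.2e-01 -9.0e+01]
[-17.01  17.01 129.19]
[[ 0.832  0.381  0.402]
 [ 0.343 -0.925  0.167]
 [ 0.435 -0.001 -0.9  ]]
```

Run:
```python
from h import *
import itertools
from scipy.optimize import least_squares
s=r.get_state()
data=[(np.array([.034,.6895,-.195,1.5655,.157,.9025,-.215]),np.array([.6245,0,.2385]),[.7071,.7071,-.001,-.001]),(s['q'],s['tool_pos'],s['eef_rot'])]
for sg in itertools.product([1,-1],repeat=4):
    S=np.array([sg[0],1,sg[1],1,sg[2],1,sg[3]])
    rel=[frames(q*S,[0]*4)[1].T@R.from_quat(e).as_matrix() for q,p,e in data]
    err=np.rad2deg(R.from_matrix(rel[0].T@rel[1]).magnitude())
    f=lambda L:np.concatenate([frames(q*S,L[:4])[0]-p for q,p,_ in data])
    o=least_squares(f,[.3,.4,.4,.25]);print(sg,err.round(2),R.from_matrix(rel[0]).as_rotvec(degrees=True).round(1),o.x.round(3),np.abs(f(o.x)).max().round(4))
print(s['q'])
```

```text
(1, 1, 1, 1) 139.92 [ 0.1  0.1 90. ] [0.498 0.269 0.544 0.062] 0.3257
(1, 1, 1, -1) 89.15 [ 0.1  0.1 65.4] [0.498 0.269 0.544 0.062] 0.3257
(1, 1, -1, 1) 22.86 [-13.5   8.8 100.6] [0.454 0.296 0.525 0.057] 0.3238
(1, 1, -1, -1) 44.16 [-10.7  10.9  76.1] [0.454 0.296 0.525 0.057] 0.3238
(1, -1, 1, 1) 111.72 [ 11.3 -11.9 106.7] [-1.136  1.067 -0.048 -0.477] 0.2801
(1, -1, 1, -1) 69.37 [  8.  -13.2  82.3] [-1.136  1.067 -0.048 -0.477] 0.2801
(1, -1, -1, 1) 39.06 [1.000e-01 1.000e-01 1.185e+02] [-1.488  1.291 -0.213 -0.506] 0.2957
(1, -1, -1, -1) 80.68 [ 0.1  0.1 93.9] [-1.488  1.291 -0.213 -0.506] 0.2957
(-1, 1, 1, 1) 146.99 [ 0.1  0.1 86.1] [-0.37   0.954  0.043  0.164] 0.1531
(-1, 1, 1, -1) 161.59 [ 0.1  0.1 61.5] [-0.37   0.954  0.043  0.164] 0.1531
(-1, 1, -1, 1) 90.85 [-13.6   8.3  96.7] [-0.522  0.991  0.044  0.038] 0.1774
(-1, 1, -1, -1) 41.29 [-10.9  10.4  72.3] [-0.522  0.991  0.044  0.038] 0.1774
(-1, -1, 1, 1) 178.07 [ 11.6 -11.4 102.9] [0.065 0.707 0.254 0.236] 0.0846
(-1, -1, 1, -1) 126.72 [  8.4 -12.8  78.4] [0.065 0.707 0.254 0.236] 0.0846
(-1, -1, -1, 1) 51.81 [1.000e-01 1.000e-01 1.146e+02] [0.336 0.581 0.325 0.348] 0.0435
(-1, -1, -1, -1) 0.13 [ 0.1  0.1 90. ] [0.336 0.581 0.325 0.348] 0.0435
[-0.67376238  0.3365067   0.22442946  2.33970617 -0.99992134  0.04337171
 -0.66718196]
```

Request:
carry_out --pt "0.02 0.0 0.0 0 0 0" --pt "0.03 0 0.03 0 0 0" --pt "0.03 0 0.05 0 0 0" --pt "0.03 0 0.05 0 0 0" --pt "0.03 0 0.05 0 0 0"

```text
clock: 3.5
tool_pos: [0.498, 0.2005, 0.2548]
eef_rot: [0.957, 0.189, 0.214, -0.043]
contact_force: [-0.4, -0.1, -0.4]
opening: 1.001
```

Run:
```python
from h import *
s=r.get_state();print(s['q'].tolist(),s['tool_pos'].tolist(),s['eef_rot'].tolist())
```

```text
[-0.6086347859260873, 0.4447565462444725, 0.1664446335731277, 2.238467404312608, -0.99968600655874, 0.043499073167197304, -0.6633815111203707] [0.49795627507171025, 0.20054303346735564, 0.2548198941258865] [0.9572628083113232, 0.18928030079563818, 0.2144341110672485, -0.042882345614840084]
```

Request:
carry_out --pt "0.0 0.0 0.02 4 0 0" --pt "0 0 0.04 8 0 0" --pt "0 0 0.04 8 0 0" --pt "0 0 0.04 8 0 0"

```text
clock: 3.9
tool_pos: [0.5194, 0.2059, 0.2283]
eef_rot: [0.954, 0.204, 0.193, -0.108]
contact_force: [0.1, 0.1, -0.1]
opening: 1.0
```

Run:
```python
from h import *
s=r.get_state();print(s['q'].tolist(),s['tool_pos'].tolist(),s['eef_rot'].tolist())
```

```text
[-0.23802100172642957, 0.5253159396390633, -0.2049681344034858, 2.176882713388504, -0.9996467885727162, 0.043563835067409434, -0.5526257714602296] [0.5194408719514886, 0.20590082206193888, 0.22828416212446437] [0.9536791331572497, 0.20364178938860833, 0.19325651460510865, -0.10806503670349649]
```

```bash
cat >> h.py <<'E'
SG=np.array([-1,1,-1,1,-1,1,-1.])
RB=R.from_euler('z',90,degrees=True).as_matrix()
def fk(q,L):
    d1,d3,d5,d7,a3,a4,a6,a1=L
    q=np.asarray(q)*SG
    rz=lambda a:R.from_euler('z',a).as_matrix(); ry=lambda a:R.from_euler('y',a).as_matrix()
    M=rz(q[0]); p=M@np.array([a1,0,d1]); M=M@ry(q[1])@rz(q[2]); p=p+M@np.array([a3,0,d3]); M=M@ry(q[3]); p=p+M@np.array([a4,0,0]); M=M@rz(q[4]); p=p+M@np.array([0,0,d5]); M=M@ry(q[5]); p=p+M@np.array([a6,0,d7]); M=M@rz(q[6])@RB; return p,M
E
python3 - <<'E'
from h import *
from scipy.optimize import least_squares
s=r.get_state()
D=[([.034,.6895,-.195,1.5655,.157,.9025,-.215],[.6245,0,.2385],[.7071,.7071,-.001,-.001]),
([-0.67376238,0.3365067,0.22442946,2.33970617,-0.99992134,0.04337171,-0.66718196],[.4504,.1832,.2822],None),
([-0.6086347859260873, 0.4447565462444725, 0.1664446335731277, 2.238467404312608, -0.99968600655874, 0.043499073167197304, -0.6633815111203707],[0.49795627507171025, 0.20054303346735564, 0.2548198941258865],None),
(s['q'],s['tool_pos'],s['eef_rot'])]
f=lambda L:np.concatenate([fk(q,L)[0]-np.array(p) for q,p,_ in D])
o=least_squares(lambda L:np.r_[f(L),1e-3*L[4:]],[.3,.4,.4,.25,0,0,0,0]);print(o.x.round(4).tolist(),f(o.x).round(4))
print(np.linalg.svd(o.jac)[1])
E
```

```text
[0.3205, 0.6213, 0.3234, 0.468, -0.1547, -0.0147, -0.061, 0.0247] [-0.0063  0.0269  0.0008 -0.0127 -0.002  -0.0106 -0.0013  0.0053  0.0031
  0.0173 -0.0015  0.0067]
[3.95268933 3.69341723 1.46837884 0.5394536  0.42679726 0.30056812
 0.11439648 0.04679754]
```

```bash
cat >> h.py <<'E'
def fk2(q,L):
    d1,d3,d5,d7,a3,a4,a6,a1,y1,y3,y5=L
    q=np.asarray(q)*SG
    rz=lambda a:R.from_euler('z',a).as_matrix(); ry=lambda a:R.from_euler('y',a).as_matrix()
    M=rz(q[0]); p=M@np.array([a1,y1,d1]); M=M@ry(q[1])@rz(q[2]); p=p+M@np.array([a3,y3,d3]); M=M@ry(q[3]); p=p+M@np.array([a4,0,0]); M=M@rz(q[4]); p=p+M@np.array([0,y5,d5]); M=M@ry(q[5]); p=p+M@np.array([a6,0,d7]); M=M@rz(q[6])@RB; return p,M
D=[([.034,.6895,-.195,1.5655,.157,.9025,-.215],[.6245,0,.2385]),
([-0.67376238,0.3365067,0.22442946,2.33970617,-0.99992134,0.04337171,-0.66718196],[.4504,.1832,.2822]),
([-0.6086347859260873, 0.4447565462444725, 0.1664446335731277, 2.238467404312608, -0.99968600655874, 0.043499073167197304, -0.6633815111203707],[0.49795627507171025, 0.20054303346735564, 0.2548198941258865]),
([-0.23802100172642957, 0.5253159396390633, -0.2049681344034858, 2.176882713388504, -0.9996467885727162, 0.043563835067409434, -0.5526257714602296],[0.5194408719514886, 0.20590082206193888, 0.22828416212446437])]
E
python3 - <<'E'
from h import *
from scipy.optimize import least_squares
f=lambda L:np.concatenate([fk2(q,L)[0]-np.array(p) for q,p in D])
for y in (-.15,0,.15):
    o=least_squares(lambda L:np.r_[f(L),1e-3*L[4:]],[.3,.4,.4,.25,0,0,0,0,y,-y,y]);print(o.x.round(4).tolist(),f(o.x).round(4))
    print(np.linalg.svd(o.jac)[1].round(3))
E
```

```text
[0.3448, 0.5563, 0.3234, 0.3336, 0.008, -0.0071, -0.007, 0.0018, -0.0168, -0.0161, -0.0127] [ 0.     -0.     -0.0001  0.0005 -0.0007 -0.0003 -0.0005  0.0008  0.0004
 -0.     -0.0001 -0.    ]
[3.958e+00 3.863e+00 3.349e+00 9.990e-01 9.470e-01 4.380e-01 2.630e-01
 2.030e-01 7.000e-02 3.100e-02 1.000e-03]
[0.3448, 0.5563, 0.3234, 0.3336, 0.008, -0.0071, -0.007, 0.0018, -0.0168, -0.0161, -0.0127] [ 0.     -0.     -0.0001  0.0005 -0.0007 -0.0003 -0.0005  0.0008  0.0004
 -0.     -0.0001 -0.    ]
[3.958e+00 3.863e+00 3.349e+00 9.990e-01 9.470e-01 4.380e-01 2.630e-01
 2.030e-01 7.000e-02 3.100e-02 1.000e-03]
[0.3448, 0.5563, 0.3234, 0.3336, 0.008, -0.0071, -0.007, 0.0018, -0.0168, -0.0161, -0.0127] [ 0.     -0.     -0.0001  0.0005 -0.0007 -0.0003 -0.0005  0.0008  0.0004
 -0.     -0.0001 -0.    ]
[3.958e+00 3.863e+00 3.349e+00 9.990e-01 9.470e-01 4.380e-01 2.630e-01
 2.030e-01 7.000e-02 3.100e-02 1.000e-03]
```

```bash
cat >> h.py <<'E'
LK=np.array([0.3448, 0.5563, 0.3234, 0.3336, 0.008, -0.0071, -0.007, 0.0018, -0.0168, -0.0161, -0.0127])
LO=np.array([-3.01,-.46,-1.47,.13,-1,.04,-2.66]);HI=np.array([3.01,2.08,1.51,2.56,4.14,2.09,2.66])
def ik(p,Rt,q0,m=.03,w=1e-3):
    from scipy.optimize import least_squares
    q0=np.clip(q0,LO+m+1e-3,HI-m-1e-3)
    def f(q):
        a,M=fk2(q,LK);return np.r_[(a-p)*5,R.from_matrix(Rt.T@M).as_rotvec(),w*(q-q0)]
    o=least_squares(f,q0,bounds=(LO+m,HI-m));e=f(o.x)
    return o.x,np.linalg.norm(e[:3])/5,np.rad2deg(np.linalg.norm(e[3:6]))
Y=np.deg2rad(22.5);O=np.array([.529,.2145,.077])
N=nestR(Y)
def tiltz(t,yaw=Y): # tool z tilted t deg forward from vertical
    t=np.deg2rad(t);return np.array([np.sin(t)*np.cos(yaw),np.sin(t)*np.sin(yaw),-np.cos(t)])
E
python3 - <<'E'
from h import *
qs=np.array([.034,.6895,-.195,1.5655,.157,.9025,-.215]); qn=r.get_state()['q']
for h in(.01,.06,.12):
  for t in(28,20,14,7,0):
    for sg in(1,-1):
      best=None
      for q0 in(qs,qs+[0,0,0,0,0,0,1.5],qs-[0,0,0,0,0,0,1.5],qs+[0,0,0,0,3.1,-.5,0],qn):
        q,a,b=ik(O+N@[0,0,h],toolR(tiltz(t),sg*N[:,1]),np.array(q0))
        if best is None or a*100+b<best[0]: best=(a*100+b,q,a,b)
      print(h,t,sg,best[1].round(2),round(best[2]*1000,1),round(best[3],1))
E
```

```text
0.01 28 1 [-0.18  0.88 -0.42  2.35  2.6   0.64 -1.02] 0.0 0.0
0.01 28 -1 [-0.67  0.89  0.4   2.34  3.61  0.61  1.01] 0.0 0.0
0.01 20 1 [-0.27  0.82 -0.25  2.23  2.47  0.31 -0.91] 0.0 0.0
0.01 20 -1 [-0.61  0.83  0.29  2.19  3.86  0.29  0.78] 0.0 0.0
0.01 14 1 [-0.05  0.9  -0.68  2.14  1.66  0.53 -0.08] 0.0 0.0
0.01 14 -1 [-0.51  0.81  0.1   2.11  4.11  0.07  0.54] 1.5 1.2
0.01 7 1 [-0.38  0.81 -0.13  2.03  0.53  0.21  0.98] 0.0 0.0
0.01 7 -1 [-0.58  0.83  0.18  2.   -0.56  0.24 -1.11] 0.0 0.0
0.01 0 1 [-0.13  0.89 -0.58  1.89  0.83  0.61  0.72] 0.0 0.0
0.01 0 -1 [-0.39  0.84 -0.13  1.89  0.23  0.43 -1.87] 0.0 0.0
0.06 28 1 [-0.19  0.77 -0.41  2.41  2.58  0.57 -1.04] 0.0 0.0
0.06 28 -1 [-0.68  0.77  0.4   2.39  3.63  0.54  1.02] 0.0 0.0
0.06 20 1 [-0.3   0.71 -0.21  2.28  2.46  0.24 -0.91] 0.0 0.0
0.06 20 -1 [-0.6   0.72  0.25  2.24  3.9   0.22  0.75] 0.0 0.0
0.06 14 1 [-0.07  0.77 -0.63  2.19  1.54  0.45 -0.  ] 0.0 0.0
0.06 14 -1 [-0.55  0.71  0.12  2.15 -0.97  0.07 -0.69] 0.1 0.1
0.06 7 1 [-0.15  0.76 -0.51  2.07  0.98  0.43  0.54] 0.0 0.0
0.06 7 -1 [-0.44  0.71 -0.06  2.07  0.2   0.24 -1.85] 0.0 0.0
0.06 0 1 [-0.09  0.81 -0.63  1.94  0.78  0.65  0.74] 0.0 0.0
0.06 0 -1 [-0.37  0.74 -0.16  1.94  0.24  0.48 -1.88] 0.0 0.0
0.12 28 1 [-0.2   0.62 -0.39  2.45  2.55  0.46 -1.03] 0.0 0.0
0.12 28 -1 [-0.69  0.62  0.39  2.43  3.67  0.43  1.  ] 0.0 0.0
0.12 20 1 [-0.36  0.58 -0.11  2.31  2.45  0.12 -0.92] 0.0 0.0
0.12 20 -1 [-0.55  0.58  0.14  2.27  4.    0.08  0.66] 0.0 0.0
0.12 14 1 [-0.44  0.57 -0.05  2.24  0.55  0.1   0.94] 0.0 0.0
0.12 14 -1 [-0.6   0.58  0.17  2.21 -0.6   0.13 -1.06] 0.0 0.0
0.12 7 1 [-0.08  0.65 -0.62  2.1   0.86  0.51  0.62] 0.0 0.0
0.12 7 -1 [-0.4   0.59 -0.11  2.11  0.24  0.33 -1.89] 0.0 0.0
0.12 0 1 [-0.31  0.63 -0.26  1.98  0.28  0.56  1.2 ] 0.0 0.0
0.12 0 -1 [-0.34  0.63 -0.21  1.98  0.24  0.55 -1.89] 0.0 0.0
```

Run:
```python
from h import *
P=[.515,.208,.33]
rows(P,toolR(tiltz(2),-N[:,1]))
rows(P,toolR([0,0,-1],[np.cos(Y),np.sin(Y),0]))
```

```text
row [0.039, -0.0167, -0.0926] [-7.91, -22.34, 1.44] dist 0.102 ang 23.7
row [0.039, -0.0167, -0.0926] [12.85, -25.18, -86.79] dist 0.102 ang 91.3
```

Request:
carry_out --pt "0.013 -0.006 -0.031 1.2 -2.3 -7.9" --pt "0.026 -0.011 -0.062 2.3 -4.6 -15.8" --pt "0.039 -0.017 -0.093 3.5 -6.9 -23.7" --pt "0.039 -0.017 -0.093 4.7 -9.2 -31.6" --pt "0.039 -0.017 -0.093 5.8 -11.5 -39.5" --pt "0.039 -0.017 -0.093 7 -13.7 -47.3" --pt "0.039 -0.017 -0.093 8.2 -16 -55.2" --pt "0.039 -0.017 -0.093 9.3 -18.3 -63.1" --pt "0.039 -0.017 -0.093 10.5 -20.6 -71" --pt "0.039 -0.017 -0.093 11.7 -22.9 -78.9" --pt "0.039 -0.017 -0.093 12.9 -25.2 -86.8" --pt "0.039 -0.017 -0.093 12.9 -25.2 -86.8"

```text
clock: 5.1
tool_pos: [0.5128, 0.2136, 0.3313]
eef_rot: [0.551, 0.835, 0.0, 0.0]
contact_force: [0.1, -0.0, 0.3]
opening: 1.001
```

Run:
```python
from h import *
s=r.get_state();print(s['q'].round(2),s['tool_pos'].round(3))
rows([.495,.2,.30],toolR(tiltz(4),N[:,1]))
```

```text
[-0.6   0.49  0.2   1.66 -0.11  0.99  0.04] [0.513 0.214 0.331]
row [-0.0055, -0.0218, 0.0312] [-3.08, -3.11, -89.27] dist 0.038 ang 89.4
```

Request:
carry_out --pt "0 -0.004 0.003 -0.3 -0.3 -8.1" --pt "0 -0.006 0.006 -0.6 -0.6 -16.2" --pt "0 -0.008 0.009 -0.9 -0.9 -24.4" --pt "0 -0.01 0.012 -1.1 -1.1 -32.5" --pt "0 -0.012 0.015 -1.4 -1.4 -40.6" --pt "0 -0.014 0.018 -1.7 -1.7 -48.7" --pt "0 -0.016 0.021 -2 -2 -56.8" --pt "0 -0.018 0.024 -2.3 -2.3 -65" --pt "0 -0.02 0.027 -2.6 -2.6 -73" --pt "-0.005 -0.022 0.03 -3 -3 -81" --pt "-0.0055 -0.022 0.031 -3.1 -3.1 -89.3" --pt "-0.0055 -0.022 0.031 -3.1 -3.1 -89.3"

```text
clock: 6.3
tool_pos: [0.4954, 0.1965, 0.2996]
eef_rot: [-0.191, 0.981, 0.007, 0.034]
contact_force: [-0.2, 0.2, 0.3]
opening: 1.001
```

Run:
```python
from h import *
s=r.get_state();print(s['clock'],s['q'].round(2),s['tool_pos'].round(3));p=snap('wrist','w2')
for l in ['nest','nest_pins','frame_hinge','turnbutton_fin','welded_bracket','frame_edge']:
    print(l,[(round(d['p'],2),np.round(d['xyz'],4).tolist()) for d in r.spot_point(p,l)[:4]])
```

```text
6.3 [-0.3   0.47 -0.25  1.82  0.17  0.8   1.32] [0.495 0.196 0.3  ]
nest []
nest_pins []
frame_hinge [(0.62, [0.5821, 0.2377, 0.1263])]
turnbutton_fin [(0.83, [0.4298, 0.1735, 0.0727]), (0.23, [0.342, 0.3939, -0.0004])]
welded_bracket [(0.86, [0.5309, 0.2149, 0.0779])]
frame_edge [(0.84, [0.5716, 0.2351, 0.2732])]
```

View pics/w2.png

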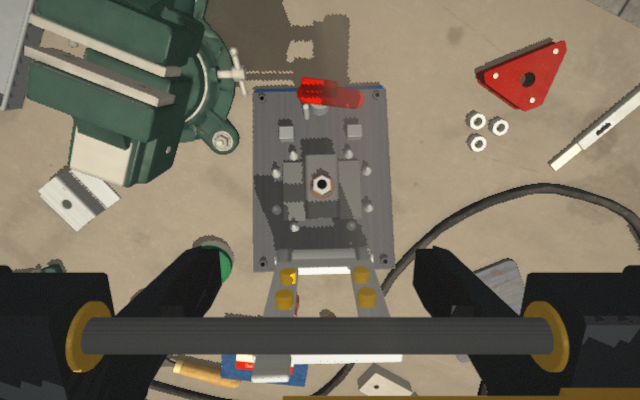

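Run:
```python
from h import *
w=cv2.imread('pics/w2.png')[80:275,240:400];w=cv2.resize(w,None,fx=3,fy=3,interpolation=cv2.INTER_CUBIC)
w1=cv2.imread('pics/w1.png')[90:290,230:400]
cv2.imwrite('pics/w2c.png',w)
```

```text
(no output)
```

View pics/w2c.png

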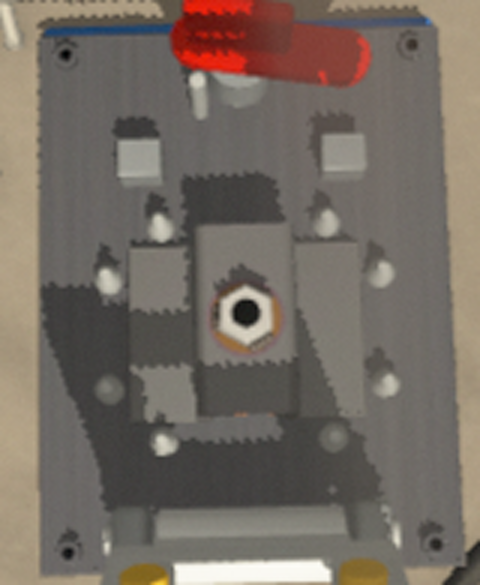

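Run:
```python
from h import *
from scipy.optimize import least_squares
s=r.get_state();p=snap('wrist');E=wcam(p,s);K=p['intrinsics']
pts=[(38,33,-115,-75,0),(440,25,-115,75,0),(40,575,85,-75,0),(465,568,85,75,0)]
pins=[(160,225,-39,-30),(325,222,-39,30),(108,280,-20,-49),(380,272,-20,49),(108,388,20,-49),(385,383,20,49),(163,441,39,-30),(333,436,39,30)]
pts+=[(*a,8) for a in pins]
pts=np.array(pts,float);uv=pts[:,:2]/3+[240,80]-1/3;X=pts[:,2:]/1000
def f(v,fix=True):
    M=nestR(v[2]);o=np.array([v[0],v[1],v[3] if not fix else .077]);return (proj(E,K,o+X@M.T)-uv).ravel()
o=least_squares(f,[.53,.214,Y,.077]);print(o.x[:2].round(4),np.rad2deg(o.x[2]).round(2),o.fun.reshape(-1,2).round(1).tolist())
o2=least_squares(lambda v:f(v,False),[.53,.214,Y,.077]);print(o2.x.round(4),np.rad2deg(o2.x[2]))
# nut top
M=nestR(o.x[2]);O1=np.r_[o.x[:2],.077]
print('nut in nest',(M.T@(onplane(E,K,(245/3+240-.3,312/3+80-.3),O1+M@[0,0,.039],M[:,2])-O1)).round(4))
```

```text
[0.5313 0.2161] 23.39 [[0.2, 0.6], [-0.3, 0.0], [-0.9, 0.7], [0.0, 0.0], [-0.2, -0.3], [0.6, -0.6], [-0.4, -0.9], [0.7, -0.3], [-0.2, 0.3], [0.5, -0.1], [-0.3, 0.3], [0.4, 0.7]]
[0.5317 0.2162 0.4083 0.0756] 23.39281932041504
nut in nest [-0.0007 -0.0002  0.039 ]
```

```bash
cat >> h.py <<'E'
O=np.array([.5313,.2161,.077]);Y=np.deg2rad(23.4);N=nestR(Y)
E
python3 - <<'E'
from h import *
Rt=toolR(tiltz(6,Y),N[:,1]);g=O+N@[-.002,0,.011]
print(g)
rows(g-Rt[:,2]*.08,Rt);rows(g,Rt)
print(ik(g,Rt,r.get_state()['q']))
E
```

```text
[0.52493988 0.21334773 0.08577348]
row [-0.0148, 0.0041, 0.1354] [-0.04, -2.03, -1.32] dist 0.136 ang 2.4
row [-0.0177, 0.0042, 0.2154] [-0.04, -2.03, -1.32] dist 0.216 ang 2.4
(array([-0.42990566,  0.81338509, -0.0629725 ,  2.0052347 ,  0.23594282,
        0.22536516,  1.28094546]), np.float64(1.2503888440009394e-07), np.float64(9.10525854361831e-05))
```

Request:
carry_out --pt "-0.005 0.002 0.04 0 -2 -1.3" --pt "-0.01 0.004 0.08 0 -2 -1.3" --pt "-0.0148 0.0041 0.12 0 -2 -1.3" --pt "-0.0148 0.0041 0.135 0 -2 -1.3" --pt "-0.0148 0.0041 0.135 0 -2 -1.3" --pt "-0.0148 0.0041 0.135 0 -2 -1.3" --pt "-0.0148 0.0041 0.135 0 -2 -1.3" --fingers 100 --grip_force 40

```text
clock: 7.4
tool_pos: [0.518, 0.2102, 0.167]
eef_rot: [-0.203, 0.978, 0.011, 0.052]
contact_force: [0.9, -0.2, 0.4]
opening: 0.613
```

Run:
```python
from h import *
s=r.get_state();print(s['q'].round(2),s['tool_pos'].round(4),s['opening']);p=snap('wrist','w3')
Rt=toolR(tiltz(6,Y),N[:,1]);g=O+N@[-.002,0,.011]
rows(g,Rt)
E=wcam(p,s);K=p['intrinsics']
im=p['img'].copy()
for x,y in[(20,49),(20,-49),(-20,49),(-20,-49),(39,30),(39,-30),(-39,30),(-39,-30)]:
    for z in(0,12.5):
        u=proj(E,K,O+N@(np.array([x,y,z])/1000))[0];cv2.circle(im,tuple(int(round(v)) for v in u),2,(0,255,0) if z else (255,255,0),-1)
u=proj(E,K,g)[0];cv2.circle(im,tuple(int(round(v)) for v in u),3,(0,0,255),-1)
cv2.imwrite('pics/w3.png',im)
```

```text
[-0.36  0.67 -0.17  1.94  0.28  0.45  1.24] [0.518  0.2102 0.167 ] 0.6131512670220837
row [0.0011, 0.0003, 0.0817] [-0.03, 0.11, 0.01] dist 0.082 ang 0.1
```

View pics/w3.png

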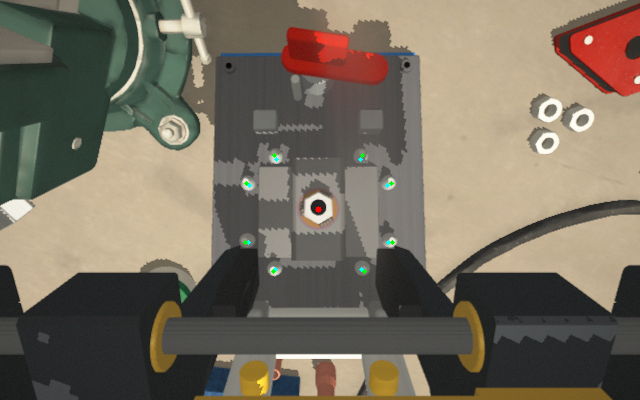

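The projected pins coincide with the real ones (e.g. (275,157) and (390,183)), so the nest pose is good. The thing at (318,208) is the dark grey bracket with the welded nut, the one meant. Descending now.

Request:
carry_out --pt "0.001 0 0.03 0 0 0" --pt "0.001 0 0.055 0 0 0" --pt "0.001 0 0.072 0 0 0" --pt "0.001 0 0.081 0 0 0" --pt "0.001 0 0.081 0 0 0" --pt "0.001 0 0.081 0 0 0"

```text
clock: 8.05
tool_pos: [0.5246, 0.2129, 0.086]
eef_rot: [-0.203, 0.978, 0.01, 0.052]
contact_force: [-0.1, 0.1, 0.5]
opening: 0.606
```

Request:
carry_out --pt "0 0 0 0 0 0" --pt "0 0 0 0 0 0" --pt "0 0 0 0 0 0" --pt "0 0 0 0 0 0" --pt "0 0 0 0 0 0" --pt "0 0 0 0 0 0" --fingers 255 --grip_force 45

```text
clock: 8.65
tool_pos: [0.5243, 0.2129, 0.0857]
eef_rot: [-0.203, 0.978, 0.01, 0.052]
contact_force: [-2.3, -0.3, 6.5]
opening: 0.381
```

```bash
cat >> h.py <<'E'
def T(p,Rm):
    A=np.eye(4);A[:3,:3]=Rm;A[:3,3]=p;return A
def tcpT():
    s=r.get_state();return T(s['tool_pos'],R.from_quat(s['eef_rot']).as_matrix())
def flatR(yaw): return R.from_euler('z',yaw,degrees=True).as_matrix()
E
python3 - <<'E'
from h import *
B=T(O,N);Tbt=np.linalg.inv(B)@tcpT();np.save('tbt1.npy',Tbt);print(Tbt.round(4))
q=r.get_state()['q']
def go(n,B):
    A=B@Tbt;print(n,A[:3,3].round(3));rows(A[:3,3],A[:3,:3]);print(ik(A[:3,3],A[:3,:3],q)[0].round(2))
go('lift',T(O+N[:,2]*.04,N)); go('up',T(O+N[:,2]*.04+[0,0,.14],N))
go('mid',T([.515,0,.24],flatR(0)))
go('over',T([.5,-.223,.12],flatR(-24))); go('down',T([.5,-.223,.005],flatR(-24)))
E
```

```text
[[-9.273e-01 -7.000e-04 -3.742e-01 -2.700e-03]
 [-6.000e-04  1.000e+00 -5.000e-04 -2.000e-04]
 [ 3.742e-01 -2.000e-04 -9.273e-01  1.130e-02]
 [ 0.000e+00  0.000e+00  0.000e+00  1.000e+00]]
lift [0.507 0.205 0.121]
row [0.015, -0.0, -0.0371] [0.0, 0.0, 0.0] dist 0.04 ang 0.0
[-0.4   0.74 -0.11  2.05  0.31  0.27  1.2 ]
up [0.507 0.205 0.261]
row [0.0003, -0.0001, -0.1763] [0.0, 0.0, 0.0] dist 0.176 ang 0.0
[-0.33  0.51 -0.22  1.89  0.2   0.65  1.31]
mid [ 0.512 -0.     0.251]
row [0.0779, -0.1908, -0.1746] [-3.3, 27.62, 23.39] dist 0.27 ang 36.3
[-0.    0.71 -0.13  1.53  0.04  1.28  1.44]
over [ 0.497 -0.222  0.131]
row [0.1917, -0.3885, -0.0659] [-6.66, 26.39, 47.38] dist 0.438 ang 54.6
[ 0.39  0.9  -0.08  1.52  0.03  1.1   1.46]
down [ 0.497 -0.222  0.016]
row [0.2038, -0.3884, 0.0485] [-6.66, 26.39, 47.38] dist 0.441 ang 54.6
[ 0.4   1.07 -0.1   1.55  0.08  0.91  1.43]
```

Request:
carry_out --pt "0.004 0 -0.009 0 0 0" --pt "0.009 0 -0.02 0 0 0" --pt "0.016 0 -0.037 0 0 0" --pt "0.016 0 -0.05 0 0 0" --pt "0.016 0 -0.07 0 0 0" --pt "0.016 0 -0.1 0 0 0" --pt "0.012 0 -0.14 0 0 0" --pt "0.012 0 -0.18 0 0 0" --pt "0.012 0 -0.18 0 0 0" --pt "0.012 0 -0.18 0 0 0"

```text
clock: 9.65
tool_pos: [0.4959, 0.2003, 0.2636]
eef_rot: [-0.203, 0.978, 0.01, 0.052]
contact_force: [0.9, -1.7, -4.5]
opening: 0.381
```

Run:
```python
from h import *
Tbt=np.load('tbt1.npy');s=r.get_state();q=s['q'];print(s['clock'],s['contact_force'],s['opening']);snap('wrist','w4')
def go(n,B):
    A=B@Tbt;print(n,A[:3,3].round(3));rows(A[:3,3],A[:3,:3]);print(ik(A[:3,3],A[:3,:3],q)[0].round(2))
go('mid',T([.515,0,.24],flatR(0)))
go('over',T([.5,-.223,.12],flatR(-24))); go('down',T([.5,-.223,.005],flatR(-24)))
```

```text
9.65 [ 0.88068977 -1.73137446 -4.50836584] 0.38081044666433767
mid [ 0.512 -0.     0.251]
row [0.0646, -0.1904, 0.0046] [-3.35, 27.48, 23.36] dist 0.201 ang 36.2
[ 0.02  0.72 -0.17  1.53  0.07  1.29  1.41]
over [ 0.497 -0.222  0.131]
row [0.1781, -0.388, 0.1138] [-6.74, 26.27, 47.34] dist 0.442 ang 54.6
[ 0.4   0.9  -0.1   1.52  0.05  1.1   1.45]
down [ 0.497 -0.222  0.016]
row [0.1899, -0.3879, 0.2282] [-6.74, 26.27, 47.34] dist 0.488 ang 54.6
[ 0.41  1.07 -0.11  1.55  0.08  0.91  1.42]
```

View pics/w4.png

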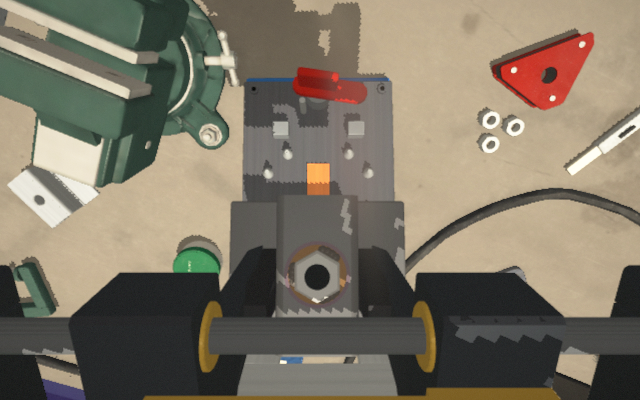

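Request:
carry_out --pt "0.013 -0.038 0.0 -0.7 5.5 4.7" --pt "0.026 -0.076 0.0 -1.3 11 9.3" --pt "0.039 -0.114 0.001 -2 16.5 14" --pt "0.052 -0.152 0.002 -2.7 22 18.7" --pt "0.065 -0.19 0.004 -3.4 27.5 23.4" --pt "0.088 -0.23 0.02 -4 27.3 28.2" --pt "0.11 -0.27 0.042 -4.7 27 33" --pt "0.133 -0.308 0.065 -5.4 26.8 37.8" --pt "0.156 -0.348 0.09 -6 26.5 42.6" --pt "0.178 -0.388 0.114 -6.7 26.3 47.3" --pt "0.178 -0.388 0.114 -6.7 26.3 47.3" --pt "0.178 -0.388 0.114 -6.7 26.3 47.3"

```text
clock: 10.9
tool_pos: [0.4964, -0.2229, 0.1284]
eef_rot: [0.205, 0.96, 0.039, -0.189]
contact_force: [0.2, 1.2, -2.5]
opening: 0.385
```

Run:
```python
from h import *
Tbt=np.load('tbt1.npy');s=r.get_state();print(s['clock'],s['opening'],s['q'].round(2));
p=snap('wrist','w5');a=snap('scene');b=snap('side')
for x in(a,b,p): print([(round(d['p'],2),np.round(d['xyz'],3).tolist()) for d in r.spot_point(x,'tray')[:2]],[(round(d['p'],2),np.round(d['xyz'],3).tolist()) for d in r.spot_point(x,'welded_bracket')[:2]])
B=tcpT()@np.linalg.inv(Tbt);print(B.round(3))
A=T([.5,-.223,.005],flatR(-24))@Tbt;rows(A[:3,3],A[:3,:3])
cv2.imwrite('pics/s5.png',cv2.resize(b['img'][180:360,300:500],None,fx=3,fy=3))
```

```text
10.9 0.38525412996538677 [ 0.38  0.91 -0.05  1.53  0.01  1.09  1.48]
[(0.94, [0.501, -0.224, -0.002])] [(0.71, [0.353, 0.67, 0.037]), (0.68, [0.505, -0.219, 0.123])]
[(0.78, [0.5, -0.219, 0.001])] [(0.76, [0.497, -0.219, 0.118]), (0.5, [0.354, 0.675, 0.036])]
[] [(0.56, [0.496, -0.224, 0.116]), (0.35, [0.68, -0.062, 0.003])]
[[ 0.915  0.405 -0.001  0.502]
 [-0.405  0.915 -0.    -0.221]
 [ 0.001  0.001  1.     0.12 ]
 [ 0.     0.     0.     1.   ]]
row [-0.0423, -0.0021, 0.1073] [-0.0, 0.07, 0.15] dist 0.115 ang 0.2
```

View pics/s5.png

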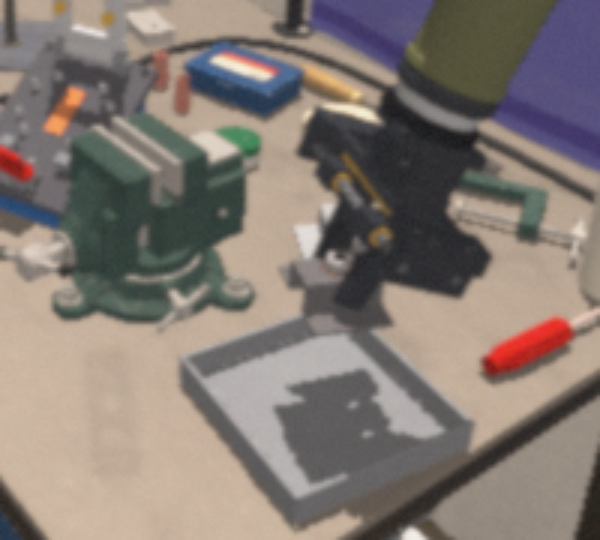

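View pics/w5.png

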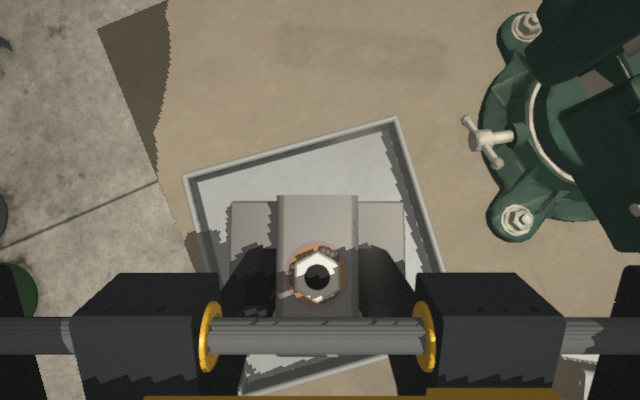

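Request:
carry_out --pt "-0.016 -0.001 0.042 0 0 0.1" --pt "-0.028 -0.002 0.073 0 0 0.1" --pt "-0.036 -0.002 0.092 0 0 0.1" --pt "-0.04 -0.002 0.102 0 0 0.1" --pt "-0.0425 -0.002 0.1075 0 0 0.1" --pt "-0.0425 -0.002 0.1075 0 0 0.1" --pt "-0.0425 -0.002 0.1075 0 0 0.1"

```text
clock: 12.05
tool_pos: [0.4979, -0.2229, 0.0165]
eef_rot: [0.204, 0.96, 0.039, -0.185]
contact_force: [0.2, -0.3, -2.7]
opening: 0.379
```

Run:
```python
from h import *
Tbt=np.load('tbt1.npy');s=r.get_state();print(s['contact_force'],s['opening'])
print((tcpT()@np.linalg.inv(Tbt)).round(4))
```

```text
[ 0.1559308  -0.33790564 -2.74614289] 0.3793096581792775
[[ 0.9133  0.4072 -0.0021  0.5004]
 [-0.4072  0.9133  0.001  -0.2239]
 [ 0.0023 -0.      1.      0.0053]
 [ 0.      0.      0.      1.    ]]
```

Not yet in contact (weight still on the wrist). Ease down 3 mm and release.

Request:
carry_out --pt "-0.0005 0 0.0015 0 0 0" --pt "-0.001 0 0.0028 0 0 0" --pt "-0.001 0 0.0028 0 0 0"

```text
clock: 12.35
tool_pos: [0.4977, -0.2229, 0.0137]
eef_rot: [0.204, 0.96, 0.039, -0.186]
contact_force: [0.8, 0.1, 3.8]
opening: 0.381
```

Request:
carry_out --pt "0 0 0 0 0 0" --pt "0 0 0 0 0 0" --pt "0 0 0 0 0 0" --pt "0 0 0 0 0 0" --pt "0 0 0 0 0 0" --fingers 90

```text
clock: 12.85
tool_pos: [0.4969, -0.2226, 0.0125]
eef_rot: [0.204, 0.96, 0.039, -0.186]
contact_force: [0.2, 1.6, -0.3]
opening: 0.646
```

Run:
```python
from h import *
s=r.get_state();print(s['contact_force'],s['opening'],s['tool_pos'].round(4),s['q'].round(2))
# up target and plain grasp
yb=57.3;Bp=T([.680,-.0647,0],flatR(yb))
q=s['q']
up=s['tool_pos']+[0,0,.2]
Rc=tcpT()[:3,:3];rows(up,Rc)
for tl in(22,15,28):
    t=np.deg2rad(tl); z=np.array([-np.sin(t),0,-np.cos(t)])
    Rb=toolR(z,[0,1,0]); A=Bp@T([-.002,0,.011],Rb)
    for h in(0,.1):
        qq=ik(A[:3,3]-A[:3,2]*h,A[:3,:3],q);print(tl,h,A[:3,3].round(3),qq[0].round(2),qq[1:])
    print('nest',ik(*(lambda X:(X[:3,3],X[:3,:3]))(T(O,N)@T([-.002,0,.011],Rb)),q))
```

```text
[ 0.24406963  1.55807873 -0.31655638] 0.6456807281836399 [ 0.4969 -0.2226  0.0125] [ 0.38  1.07 -0.05  1.55  0.02  0.9   1.48]
row [0.0748, -0.0001, -0.1855] [0.0, 0.0, 0.0] dist 0.2 ang 0.0
22 0 [ 0.679 -0.066  0.011] [-0.05  1.17 -0.14  1.25  0.5   1.05  2.13] (np.float64(1.0642807566151411e-07), np.float64(6.521174884499797e-05))
22 0.1 [ 0.679 -0.066  0.011] [-0.09  1.08 -0.16  1.13  0.44  1.24  2.18] (np.float64(1.6197409396819898e-07), np.float64(9.434128167151819e-05))
nest (array([-0.45519326,  0.8139164 , -0.02346466,  2.00220546,  0.10693594,
        0.22229796,  1.40569612]), np.float64(1.7277223339663359e-07), np.float64(0.00014143051951431352))
15 0 [ 0.679 -0.066  0.011] [ 0.02  1.12 -0.2   1.34  0.5   0.91  2.14] (np.float64(7.035270253654652e-08), np.float64(4.908276651553928e-05))
15 0.1 [ 0.679 -0.066  0.011] [ 0.    1.02 -0.23  1.26  0.44  1.1   2.19] (np.float64(1.0774830604546217e-07), np.float64(6.872435973105393e-05))
nest (array([-0.0039635 ,  0.92275955, -0.7634824 ,  2.11871653,  1.58845557,
        0.59388729,  0.01144045]), np.float64(7.236653722773781e-07), np.float64(0.0005912107666437525))
28 0 [ 0.679 -0.066  0.011] [-0.1   1.21 -0.1   1.16  0.49  1.16  2.13] (np.float64(1.4597540167027764e-07), np.float64(8.515542466778199e-05))
28 0.1 [ 0.679 -0.066  0.011] [-0.15  1.15 -0.11  1.01  0.44  1.37  2.19] (np.float64(2.2715639527847664e-07), np.float64(0.00012572835775926926))
nest (array([-0.41144811,  0.83477537, -0.09261923,  1.89024445,  0.16740356,
        0.42396593,  1.35265518]), np.float64(1.3429764681213854e-07), np.float64(0.0001087347238644549))
```

Request:
carry_out --pt "0.004 0 -0.01 0 0 0" --pt "0.01 0 -0.025 0 0 0" --pt "0.022 0 -0.055 0 0 0" --pt "0.04 0 -0.1 0 0 0" --pt "0.058 0 -0.145 0 0 0" --pt "0.075 0 -0.186 0 0 0" --pt "0.075 0 -0.186 0 0 0" --pt "0.075 0 -0.186 0 0 0"

```text
clock: 13.65
tool_pos: [0.4976, -0.2228, 0.2152]
eef_rot: [0.204, 0.961, 0.039, -0.184]
contact_force: [0.1, -0.2, -0.1]
opening: 0.648
```

Run:
```python
from h import *
s=r.get_state();p=snap('wrist','w6');b=snap('side')
cv2.imwrite('pics/s6.png',cv2.resize(b['img'][180:360,300:500],None,fx=3,fy=3))
for x in(b,p): print([(round(d['p'],2),np.round(d['xyz'],3).tolist()) for d in r.spot_point(x,'welded_bracket')[:2]],[(round(d['p'],2),np.round(d['xyz'],3).tolist()) for d in r.spot_point(x,'plain_bracket')[:2]])
t=np.deg2rad(22);Bp=T([.680,-.0647,0],flatR(57.3));A=Bp@T([-.002,0,.011],toolR([-np.sin(t),0,-np.cos(t)],[0,1,0]))
for h in(.17,.12): rows(A[:3,3]-A[:3,2]*h,A[:3,:3])
```

```text
[(0.7, [0.358, 0.674, 0.03]), (0.62, [0.497, -0.221, 0.002])] [(0.88, [0.677, -0.067, -0.001])]
[] []
row [-0.121, 0.2796, -0.0023] [30.5, -0.09, -75.35] dist 0.305 ang 81.3
row [-0.1359, 0.2611, 0.0417] [30.5, -0.09, -75.35] dist 0.297 ang 81.3
```

View pics/s6.png

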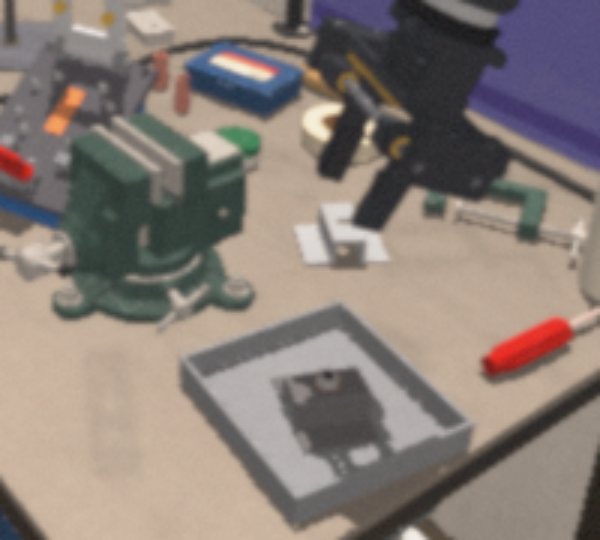

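The finished bracket lies flat in the tray, around (332,400) in the crop. Going above the plain bracket.

Request:
carry_out --pt "-0.011 0.025 0 2.8 0 -6.9" --pt "-0.022 0.05 0 5.5 0 -13.7" --pt "-0.033 0.076 0 8.3 0 -20.6" --pt "-0.044 0.102 0 11.1 0 -27.4" --pt "-0.055 0.127 0 13.9 0 -34.3" --pt "-0.066 0.153 0 16.6 0 -41.1" --pt "-0.077 0.178 0 19.4 0 -48" --pt "-0.088 0.203 0 22.2 0 -54.8" --pt "-0.099 0.23 0 25 0 -61.7" --pt "-0.11 0.255 -0.002 27.7 0 -68.5" --pt "-0.121 0.28 -0.002 30.5 0 -75.4" --pt "-0.121 0.28 -0.002 30.5 0 -75.4"

```text
clock: 15.15
tool_pos: [0.7141, -0.0064, 0.1671]
eef_rot: [-0.475, 0.859, -0.09, -0.167]
contact_force: [-0.6, 1.4, -0.2]
opening: 0.642
```

Request:
carry_out --pt "0 0 0.0 0 0 0" --pt "0 0 0.0 0 0 0"

```text
clock: 15.35
tool_pos: [0.7136, -0.0147, 0.1695]
eef_rot: [-0.469, 0.862, -0.093, -0.168]
contact_force: [0.2, -0.9, 0.2]
opening: 0.642
```

Run:
```python
from h import *
s=r.get_state();print(s['clock'],s['q'].round(2),s['tool_pos'].round(3));p=snap('wrist','w7')
print([(round(d['p'],2),np.round(d['xyz'],4).tolist()) for d in r.spot_point(p,'plain_bracket')[:2]])
t=np.deg2rad(22);Bp=T([.680,-.0647,0],flatR(57.3));A=Bp@T([-.002,0,.011],toolR([-np.sin(t),0,-np.cos(t)],[0,1,0]))
for h in(.08,0): rows(A[:3,3]-A[:3,2]*h,A[:3,:3])
E=wcam(p,s);K=p['intrinsics'];im=p['img'].copy()
pts=[(32,42,4),(-32,42,4),(-32,-42,4),(32,-42,4),(32,17,30),(-32,17,30),(-32,-17,30),(32,-17,30),(0,0,30)]
print(E[:3,3])
for x in pts:
    u=proj(E,K,Bp[:3,3]+Bp[:3,:3]@(np.array(x)/1000))[0];cv2.circle(im,tuple(int(round(v)) for v in u),2,(0,255,0),-1)
cv2.imwrite('pics/w7o.png',im)
```

```text
15.35 [-0.08  1.03 -0.25  1.04  0.49  1.41  2.17] [ 0.714 -0.015  0.17 ]
[(0.8, [0.6829, -0.0645, -0.0015])]
row [-0.002, 0.0016, 0.0907] [-0.06, -0.11, -0.16] dist 0.091 ang 0.2
row [-0.0021, 0.0017, 0.1707] [-0.06, -0.11, -0.16] dist 0.171 ang 0.2
[ 0.70588183 -0.02725438  0.33287258]
```

View pics/w7o.png

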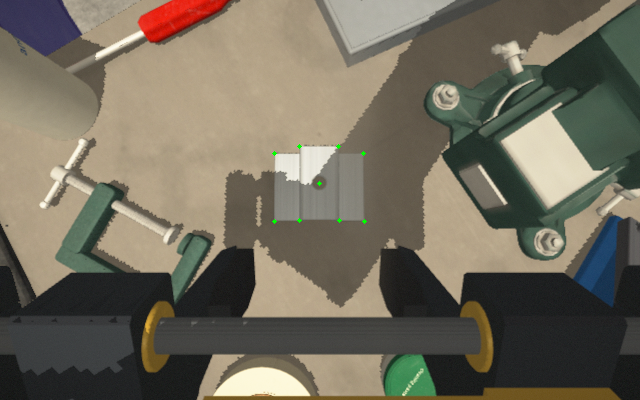

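The green model corners fall on the bright plain bracket (centre (320,183)), with its open hole and no nut. This is the one meant; the purple one is far away. Descending.

Request:
carry_out --pt "-0.001 0.001 0.04 0 0 0" --pt "-0.002 0.0016 0.08 0 -0.1 -0.2" --pt "-0.002 0.0016 0.115 0 -0.1 -0.2" --pt "-0.002 0.0016 0.14 0 -0.1 -0.2" --pt "-0.002 0.0016 0.16 0 -0.1 -0.2" --pt "-0.002 0.0016 0.17 0 -0.1 -0.2" --pt "-0.002 0.0016 0.17 0 -0.1 -0.2" --pt "-0.002 0.0016 0.17 0 -0.1 -0.2"

```text
clock: 16.25
tool_pos: [0.6803, -0.064, 0.0123]
eef_rot: [-0.472, 0.861, -0.092, -0.166]
contact_force: [0.7, -0.3, 0.3]
opening: 0.647
```

Run:
```python
from h import *
Bp=T([.680,-.0647,0],flatR(57.3));print((np.linalg.inv(Bp)@tcpT()).round(4),r.get_state()['contact_force'].round(2))
```

```text
[[-9.281e-01 -3.500e-03 -3.723e-01  8.000e-04]
 [-2.800e-03  1.000e+00 -2.400e-03  1.000e-04]
 [ 3.723e-01 -1.200e-03 -9.281e-01  1.230e-02]
 [ 0.000e+00  0.000e+00  0.000e+00  1.000e+00]] [ 0.68 -0.34  0.33]
```

Request:
carry_out --pt "0 0 0 0 0 0" --pt "0 0 0 0 0 0" --pt "0 0 0 0 0 0" --pt "0 0 0 0 0 0" --pt "0 0 0 0 0 0" --pt "0 0 0 0 0 0" --fingers 255 --grip_force 45

```text
clock: 16.85
tool_pos: [0.6801, -0.0637, 0.012]
eef_rot: [-0.472, 0.861, -0.092, -0.166]
contact_force: [0.3, -0.5, 4.9]
opening: 0.381
```

Run:
```python
from h import *
s=r.get_state();p=snap('wrist','w8');print(s['contact_force'].round(2),s['opening'])
Bp=T([.680,-.0647,0],flatR(57.3));print((np.linalg.inv(Bp)@tcpT()).round(4))
```

```text
[ 0.29 -0.55  4.94] 0.38111315411637964
[[-9.280e-01 -4.200e-03 -3.726e-01  9.000e-04]
 [-3.500e-03  1.000e+00 -2.400e-03  4.000e-04]
 [ 3.726e-01 -9.000e-04 -9.280e-01  1.200e-02]
 [ 0.000e+00  0.000e+00  0.000e+00  1.000e+00]]
```

View pics/w8.png

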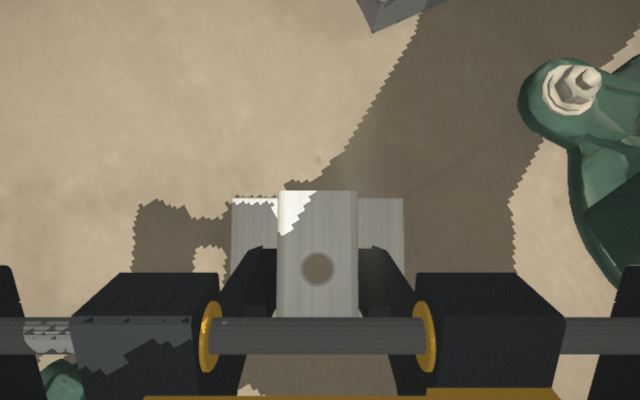

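Run:
```python
from h import *
from scipy.optimize import least_squares
p=snap('wrist');C=np.array(p['tool_from_camera']);K=p['intrinsics']
pts=np.array([(231,199,-32,-42,4),(404,199,-32,42,4),(278,191,-32,-17,30),(357,191,-32,17,30),(317,269,0,0,30)],float)
def Tb(v):
    x,y,z,pi,ya=v;t=pi;Rb=toolR([-np.sin(t),0,-np.cos(t)],[-np.sin(ya),np.cos(ya),0]);return T([x,y,z],Rb)
def f(v):
    Ti=np.linalg.inv(Tb(v));X=(Ti[:3,:3]@(pts[:,2:]/1000).T).T+Ti[:3,3]
    return np.r_[(proj(C,K,X)-pts[:,:2]).ravel(),(v-[0,0,.012,np.deg2rad(22),0])*[0,0,400,30,0]]
o=least_squares(f,[0,0,.012,.38,0]);print(o.x.round(4),np.rad2deg(o.x[3:]),o.fun.round(1))
# check same on w4-type
Tbt=Tb([o.x[0],0.0,.012,np.deg2rad(21.9),0]);np.save('tbt2.npy',Tbt);print(Tbt.round(4))
q=r.get_state()['q']
def go(n,B):
    A=B@Tbt;print(n,A[:3,3].round(3));rows(A[:3,3],A[:3,:3]);print(ik(A[:3,3],A[:3,:3],q)[0].round(2))
go('lift',T([.68,-.0647,.20],flatR(57.3)))
go('mid',T(O+N[:,2]*.06+[0.04,-.17,.10],nestR(np.deg2rad(35),np.deg2rad(14))))
go('over',T(O+N[:,2]*.06,N)); go('in',T(O,N))
```

```text
[8.000e-04 3.000e-04 1.240e-02 4.077e-01 1.200e-03] [23.36176388  0.06964037] [ 0.5 -0.3 -0.9 -0.1 -1.4  0.1  1.3  0.1  0.4  0.1  0.   0.   0.2  0.7
  0. ]
[[-9.278e-01  0.000e+00 -3.730e-01  8.000e-04]
 [ 0.000e+00  1.000e+00  0.000e+00  0.000e+00]
 [ 3.730e-01  0.000e+00 -9.278e-01  1.200e-02]
 [ 0.000e+00  0.000e+00  0.000e+00  1.000e+00]]
lift [ 0.68  -0.064  0.212]
row [0.0746, -0.0006, -0.1855] [-0.14, 0.02, 0.2] dist 0.2 ang 0.2
[-0.01  0.94 -0.26  1.14  0.49  1.39  2.21]
mid [0.544 0.034 0.242]
row [0.0774, 0.1672, -0.2167] [-5.86, -13.78, 21.82] dist 0.284 ang 26.5
[-0.02  0.64 -0.28  1.7   0.26  0.97  1.76]
over [0.501 0.203 0.141]
row [-0.0714, 0.2942, -0.1679] [-4.78, -27.12, 34.14] dist 0.346 ang 43.9
[-0.45  0.69 -0.04  2.05  0.11  0.29  1.4 ]
in [0.527 0.214 0.088]
row [-0.1128, 0.2785, -0.1274] [-4.78, -27.12, 34.14] dist 0.326 ang 43.9
[-0.46  0.81 -0.02  2.    0.08  0.23  1.43]
```

Request:
carry_out --pt "0.004 0 -0.01 0 0 0" --pt "0.012 0 -0.03 0 0 0" --pt "0.028 0 -0.07 0 0 0" --pt "0.045 0 -0.11 0 0 0" --pt "0.06 0 -0.15 0 0 0" --pt "0.08 0 -0.2 0 0 0" --pt "0.08 0 -0.2 0 0 0" --pt "0.08 0 -0.2 0 0 0"

```text
clock: 17.75
tool_pos: [0.6803, -0.0636, 0.2293]
eef_rot: [-0.472, 0.861, -0.092, -0.165]
contact_force: [-0.5, -0.0, -3.8]
opening: 0.381
```

Run:
```python
from h import *
Tbt=np.load('tbt2.npy')
def go(n,B):
    A=B@Tbt;print(n,A[:3,3].round(3));rows(A[:3,3],A[:3,:3])
go('mid',T(O+N[:,2]*.06+[0.02,-.15,.12],nestR(np.deg2rad(35),np.deg2rad(14))))
go('over',T(O+N[:,2]*.06+[0,0,.08],N))
```

```text
mid [0.524 0.054 0.262]
row [-0.0014, 0.1951, -0.0362] [-5.95, -13.67, 21.76] dist 0.198 ang 26.4
over [0.501 0.203 0.221]
row [-0.1221, 0.2946, -0.0407] [-4.87, -26.99, 34.09] dist 0.321 ang 43.8
```

Request:
carry_out --pt "0 0.039 -0.008 -1.2 -2.7 4.4" --pt "0 0.078 -0.016 -2.4 -5.5 8.7" --pt "-0.001 0.117 -0.024 -3.6 -8.2 13" --pt "-0.001 0.156 -0.032 -4.8 -11 17.4" --pt "-0.0014 0.195 -0.037 -6 -13.7 21.8" --pt "-0.03 0.22 -0.038 -5.7 -17 24.9" --pt "-0.06 0.245 -0.039 -5.4 -20.3 28" --pt "-0.09 0.27 -0.04 -5.1 -23.6 31" --pt "-0.122 0.2946 -0.041 -4.9 -27 34.1" --pt "-0.122 0.2946 -0.041 -4.9 -27 34.1" --pt "-0.122 0.2946 -0.041 -4.9 -27 34.1" --pt "-0.122 0.2946 -0.041 -4.9 -27 34.1"

```text
clock: 18.95
tool_pos: [0.4999, 0.2011, 0.2184]
eef_rot: [-0.202, 0.978, 0.01, 0.049]
contact_force: [0.5, -0.2, -2.3]
opening: 0.382
```

Run:
```python
from h import *
Tbt=np.load('tbt2.npy');s=r.get_state();print(s['clock'],s['q'].round(2),s['opening'])
B=tcpT()@np.linalg.inv(Tbt);Bn=np.linalg.inv(T(O,N))@B;print(Bn.round(4))
def go(n,B):
    A=B@Tbt;print(n,A[:3,3].round(3));rows(A[:3,3],A[:3,:3])
go('over',T(O+N[:,2]*.03,N)); go('in',T(O,N))
p=snap('wrist','w9');E=wcam(p,s);im=p['img'].copy()
for x,y in[(20,49),(20,-49),(-20,49),(-20,-49),(39,30),(39,-30),(-39,30),(-39,-30)]:
    u=proj(E,p['intrinsics'],O+N@(np.array([x,y,12.5])/1000))[0];cv2.circle(im,tuple(int(round(v)) for v in u),2,(0,255,0),-1)
cv2.imwrite('pics/w9.png',im)
```

```text
18.95 [-0.33  0.57 -0.23  1.94  0.25  0.55  1.25] 0.38192610433363267
[[ 1.000e+00  1.300e-03  6.900e-03  3.480e-02]
 [-1.300e-03  1.000e+00  3.000e-04 -1.300e-03]
 [-6.900e-03 -3.000e-04  1.000e+00  1.291e-01]
 [ 0.000e+00  0.000e+00  0.000e+00  1.000e+00]]
over [0.514 0.209 0.114]
row [-0.0053, 0.0013, 0.105] [0.01, -0.39, -0.07] dist 0.105 ang 0.4
in [0.527 0.214 0.088]
row [-0.0167, 0.0013, 0.1327] [0.01, -0.39, -0.07] dist 0.134 ang 0.4
```

View pics/w9.png

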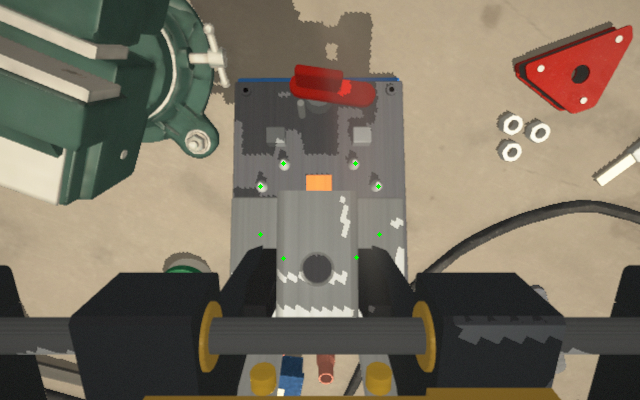

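Request:
carry_out --pt "-0.002 0.0013 0.035 0 -0.2 0" --pt "-0.004 0.0013 0.07 0 -0.4 0" --pt "-0.0053 0.0013 0.095 0 -0.4 0" --pt "-0.0053 0.0013 0.105 0 -0.4 0" --pt "-0.0053 0.0013 0.105 0 -0.4 0" --pt "-0.0053 0.0013 0.105 0 -0.4 0" --pt "-0.0053 0.0013 0.105 0 -0.4 0"

```text
clock: 19.7
tool_pos: [0.5151, 0.2106, 0.1167]
eef_rot: [-0.202, 0.978, 0.012, 0.055]
contact_force: [0.5, -0.6, -2.9]
opening: 0.382
```

Run:
```python
from h import *
Tbt=np.load('tbt2.npy');s=r.get_state();print(s['contact_force'].round(2))
B=tcpT()@np.linalg.inv(Tbt);Bn=np.linalg.inv(T(O,N))@B;print(Bn.round(4))
def go(n,B):
    A=B@Tbt;print(n,A[:3,3].round(3));rows(A[:3,3],A[:3,:3])
for h in(.012,.006,.0): go(h,T(O+N[:,2]*h,N))
p=snap('wrist');b=snap('side')
u=np.hstack([cv2.resize(p['img'][130:330,220:420],(400,400)),cv2.resize(b['img'][150:260,270:380],(400,400))]);cv2.imwrite('pics/w10.png',u)
```

```text
[ 0.5  -0.61 -2.86]
[[ 1.      0.0013 -0.0054  0.0029]
 [-0.0013  1.     -0.0013  0.0014]
 [ 0.0054  0.0013  1.      0.031 ]
 [ 0.      0.      0.      1.    ]]
0.012 [0.522 0.212 0.099]
row [-0.0043, -0.0014, 0.0187] [0.1, 0.31, -0.04] dist 0.019 ang 0.3
0.006 [0.524 0.213 0.093]
row [-0.0065, -0.0014, 0.0243] [0.1, 0.31, -0.04] dist 0.025 ang 0.3
0.0 [0.527 0.214 0.088]
row [-0.0087, -0.0014, 0.0299] [0.1, 0.31, -0.04] dist 0.031 ang 0.3
```

View pics/w10.png

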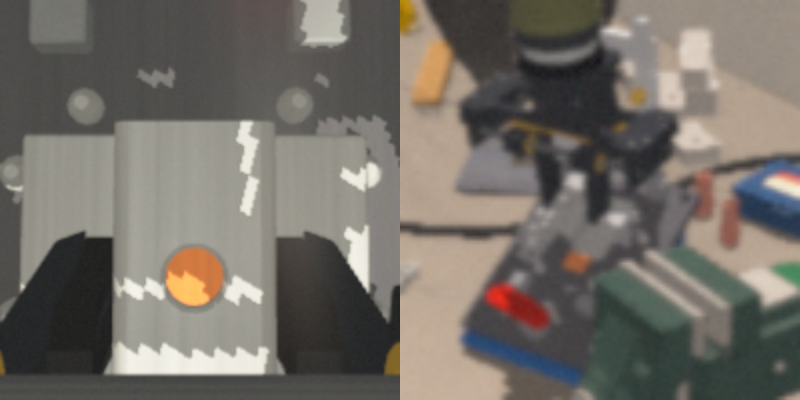

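Request:
carry_out --pt "-0.0025 -0.0014 0.008 0 0.3 0" --pt "-0.0043 -0.0014 0.0185 0 0.3 0" --pt "-0.0043 -0.0014 0.0185 0 0.3 0" --pt "-0.0043 -0.0014 0.0185 0 0.3 0"

```text
clock: 20.2
tool_pos: [0.5203, 0.2118, 0.0967]
eef_rot: [-0.203, 0.978, 0.011, 0.05]
contact_force: [-0.6, 0.3, -2.8]
opening: 0.383
```

Run:
```python
from h import *
Tbt=np.load('tbt2.npy')
for i in range(2):
    s=r.get_state();print(s['contact_force'].round(2),s['qd'].round(3))
    B=tcpT()@np.linalg.inv(Tbt);Bn=np.linalg.inv(T(O,N))@B;print(Bn.round(4)[:3])
    p=snap('wrist')
A=T(O,N)@Tbt;rows(A[:3,3],A[:3,:3])
cv2.imwrite('pics/w11.png',cv2.resize(p['img'][130:330,200:440],None,fx=3,fy=3))
```

```text
[-0.65  0.3  -2.76] [-0.001 -0.011 -0.003  0.002 -0.003  0.001  0.   ]
[[ 1.0e+00  5.0e-04  3.4e-03 -2.0e-03]
 [-5.0e-04  1.0e+00 -1.5e-03  4.0e-04]
 [-3.4e-03  1.5e-03  1.0e+00  1.1e-02]]
[-1.12  0.14 -3.21] [-0.    -0.01  -0.002  0.002  0.001 -0.     0.002]
[[ 1.00e+00  5.00e-04  2.90e-03 -1.70e-03]
 [-5.00e-04  1.00e+00 -1.50e-03  4.00e-04]
 [-2.90e-03  1.50e-03  1.00e+00  1.12e-02]]
row [-0.0056, -0.0005, 0.01] [0.09, -0.15, 0.0] dist 0.011 ang 0.2
```

View pics/w11.png

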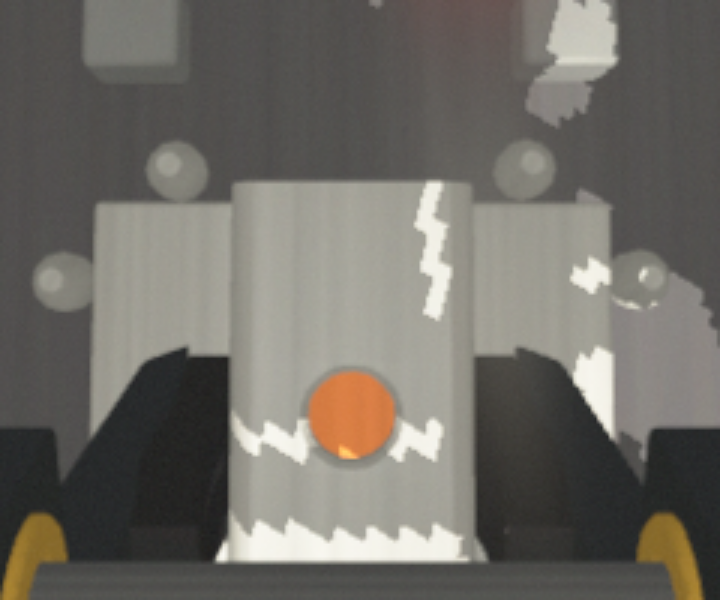

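Request:
carry_out --pt "-0.0025 -0.0004 0.001 0 0 0" --pt "-0.0037 -0.0004 0.0045 0 0 0" --pt "-0.0047 -0.0004 0.007 0 0 0" --pt "-0.0052 -0.0004 0.009 0 0 0" --pt "-0.0056 -0.0004 0.01 0 0 0" --pt "-0.0056 -0.0004 0.01 0 0 0" --pt "-0.0056 -0.0004 0.01 0 0 0"

```text
clock: 21.0
tool_pos: [0.5266, 0.2141, 0.0886]
eef_rot: [-0.203, 0.978, 0.011, 0.051]
contact_force: [-3.0, -1.1, 4.4]
opening: 0.378
```

Run:
```python
from h import *
Tbt=np.load('tbt2.npy')
s=r.get_state();print(s['contact_force'].round(2),s['moment'].round(2))
B=tcpT()@np.linalg.inv(Tbt);Bn=np.linalg.inv(T(O,N))@B;print(Bn.round(4)[:3])
p=snap('wrist')
A=T(O,N)@Tbt;rows(A[:3,3],A[:3,:3])
cv2.imwrite('pics/w12.png',cv2.resize(p['img'][130:330,200:440],None,fx=3,fy=3))
```

```text
[-2.97 -1.11  4.43] [-0.07  0.4  -0.01]
[[ 1.0e+00  5.0e-04  2.2e-03  1.0e-04]
 [-5.0e-04  1.0e+00 -1.4e-03  0.0e+00]
 [-2.2e-03  1.4e-03  1.0e+00  6.0e-04]]
row [-0.0001, 0.0, 0.0006] [0.08, -0.13, 0.0] dist 0.001 ang 0.2
```

View pics/w12.png

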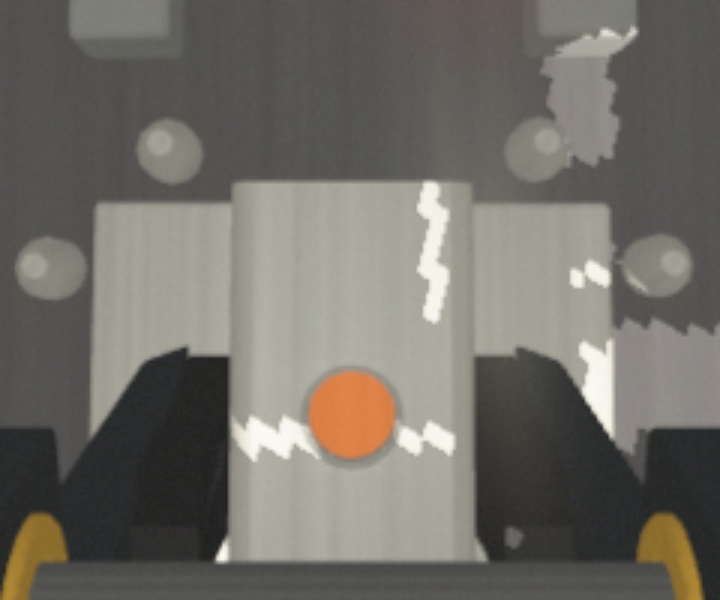

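Contact and seated. Release, then back off.

Request:
carry_out --pt "0 0 0 0 0 0" --pt "0 0 0 0 0 0" --pt "0 0 0 0 0 0" --pt "0 0 0 0 0 0" --pt "0 0 0 0 0 0" --fingers 100

```text
clock: 21.55
tool_pos: [0.5269, 0.2142, 0.088]
eef_rot: [-0.203, 0.978, 0.011, 0.051]
contact_force: [0.5, -0.9, 0.5]
opening: 0.608
```

Request:
carry_out --pt "0 0 -0.01 0 0 0" --pt "0 0 -0.03 0 0 0" --pt "0 0 -0.06 0 0 0" --pt "0 0 -0.1 0 0 0" --pt "0.01 0 -0.14 0 0 0" --pt "0.02 0 -0.17 0 0 0" --pt "0.02 0 -0.17 0 0 0" --pt "0.02 0 -0.17 0 0 0"

```text
clock: 22.35
tool_pos: [0.4926, 0.1989, 0.256]
eef_rot: [-0.202, 0.978, 0.011, 0.052]
contact_force: [0.3, -1.0, -0.8]
opening: 0.611
```

Run:
```python
from h import *
s=r.get_state();print(s['clock'],s['q'].round(2),s['tool_pos'].round(3),s['contact_force'].round(1))
p=snap('wrist');a=snap('scene');b=snap('side');E=wcam(p,s);K=p['intrinsics'];im=p['img'].copy()
for x in(a,b,p): print([(l,round(d['p'],2),np.round(d['xyz'],4).tolist()) for l in('plain_bracket','frame_edge','frame_hinge','turnbutton_fin') for d in r.spot_point(x,l)[:1]])
pts=[(32,42,4),(-32,42,4),(-32,-42,4),(32,-42,4),(32,17,30),(-32,17,30),(-32,-17,30),(32,-17,30),(0,0,30)]
for x in pts:
    u=proj(E,K,O+N@(np.array(x)/1000))[0];cv2.circle(im,tuple(int(round(v)) for v in u),1,(0,255,0),-1)
cv2.imwrite('pics/w13.png',cv2.resize(im[50:300,200:450],None,fx=2.4,fy=2.4,interpolation=cv2.INTER_CUBIC))
```

```text
22.35 [-0.3   0.51 -0.26  1.92  0.24  0.63  1.27] [0.493 0.199 0.256] [ 0.3 -1.  -0.8]
[('plain_bracket', 0.74, [0.5349, 0.2168, 0.0805]), ('frame_edge', 0.89, [0.5724, 0.2384, 0.2694]), ('frame_hinge', 0.55, [0.5781, 0.2335, 0.1271]), ('turnbutton_fin', 0.73, [0.4338, 0.174, 0.0712])]
[('plain_bracket', 0.77, [0.5296, 0.2149, 0.0816]), ('frame_edge', 0.61, [0.5739, 0.2321, 0.2693]), ('frame_hinge', 0.82, [0.5777, 0.2318, 0.121]), ('turnbutton_fin', 0.56, [0.5312, 0.215, 0.0785])]
[('plain_bracket', 0.96, [0.5333, 0.2163, 0.0763]), ('frame_edge', 0.32, [0.4329, 0.1724, 0.0745]), ('frame_hinge', 0.82, [0.5796, 0.2377, 0.1241]), ('turnbutton_fin', 0.82, [0.432, 0.1732, 0.0742])]
```

View pics/w13.png

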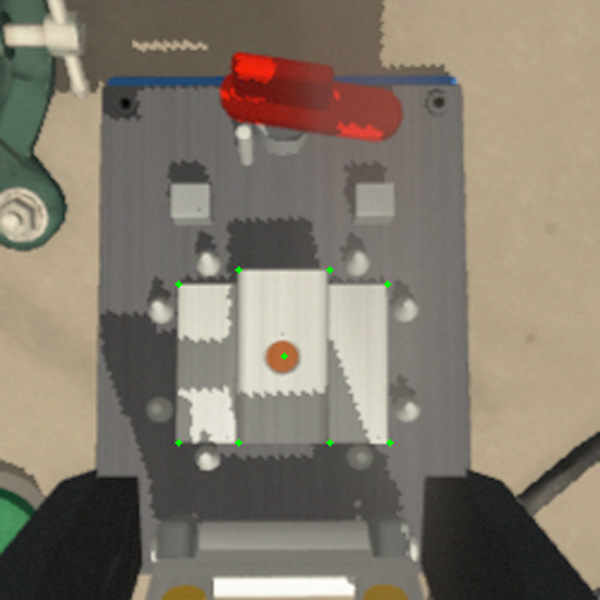

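The plain bracket sits between the pins: all model corners agree with it, and the hole at (282,357) is about 1 mm from the model. Next: reach over behind the frame and close it.

```bash
cat >> h.py <<'E'
hd=np.array([np.cos(Y),np.sin(Y),0])
def dz(d,z,y=.03): return np.array([O[0],O[1],0])+hd*d+N[:,1]*y+[0,0,z]
Hd,Hz=.0547,.1276
def contact(phi,s=.132,w=.009,yn=.03):
    a=np.deg2rad(phi);u=np.array([np.cos(a),np.sin(a)]);n=np.array([np.cos(a-np.pi/2),np.sin(a-np.pi/2)])
    C=np.array([Hd,Hz])+s*u+.004*n
    if phi<150: return dz(C[0]+w,C[1],yn)
    k=w*np.clip((185-phi)/35,0,1)
    D=C[0]+k; zz=max(C[1]+(D+e-C[0])*np.tan(a) for e in(-w,w))
    return dz(D,zz,yn)
RT=toolR([0,0,-1],N[:,1])
E
python3 - <<'E'
from h import *
q=r.get_state()['q']
for P in(dz(0,.34),dz(.09,.34),dz(.09,.25)): rows(P,RT);print(P.round(3),ik(P,RT,q)[0].round(2))
for ph in range(94,209,12): print(ph,contact(ph).round(3),(RT.T@(contact(ph)-dz(.09,.25))).round(4))
E
```

```text
row [-0.0511, 0.0305, -0.08] [0.09, 5.98, 0.0] dist 0.1 ang 6.0
[0.519 0.244 0.34 ] [-0.34  0.52 -0.29  1.57  0.16  1.07  1.3 ]
row [-0.1406, 0.0305, -0.0707] [0.09, 5.98, 0.0] dist 0.16 ang 6.0
[0.602 0.279 0.34 ] [-0.37  0.67 -0.28  1.26  0.18  1.23  1.33]
row [-0.1312, 0.0303, 0.0188] [0.09, 5.98, 0.0] dist 0.136 ang 6.0
[0.602 0.279 0.25 ] [-0.37  0.74 -0.27  1.41  0.21  1.02  1.3 ]
94 [0.573 0.267 0.26 ] [ 0.0315  0.     -0.0096]
106 [0.548 0.256 0.256] [ 0.0588  0.     -0.0056]
118 [0.524 0.246 0.246] [0.0847 0.     0.004 ]
130 [0.503 0.236 0.231] [0.1081 0.     0.0187]
142 [0.485 0.229 0.212] [ 0.1279 -0.      0.038 ]
154 [0.47  0.222 0.19 ] [ 0.1442 -0.      0.0604]
166 [0.457 0.217 0.164] [0.1575 0.     0.0856]
178 [0.45  0.214 0.136] [ 0.1653 -0.      0.1135]
190 [0.45  0.213 0.11 ] [ 0.166  -0.      0.1398]
202 [0.456 0.216 0.085] [ 0.1592 -0.      0.1645]
```

Request:
carry_out --pt "-0.01 0.01 -0.04 0 2 0" --pt "-0.03 0.02 -0.08 0 4 0" --pt "-0.06 0.03 -0.08 0 6 0" --pt "-0.1 0.03 -0.076 0 6 0" --pt "-0.14 0.03 -0.071 0 6 0" --pt "-0.14 0.03 -0.071 0 6 0" --pt "-0.137 0.03 -0.03 0 6 0" --pt "-0.131 0.03 0.019 0 6 0" --pt "-0.131 0.03 0.019 0 6 0" --pt "-0.131 0.03 0.019 0 6 0" --pt "-0.131 0.03 0.019 0 6 0" --fingers 255 --grip_force 20

```text
clock: 24.2
tool_pos: [0.6032, 0.2799, 0.2529]
eef_rot: [-0.203, 0.979, 0.002, 0.002]
contact_force: [-0.2, -0.2, 0.4]
opening: 0.004
```

Run:
```python
from h import *
s=r.get_state();print(s['clock'],s['tool_pos'].round(3),s['q'].round(2),s['contact_force'].round(1),s['opening'])
for ph in range(88,209,8): print(ph);rows(contact(ph),RT)
p=snap('side');cv2.imwrite('pics/s14.png',cv2.resize(p['img'][100:280,230:430],None,fx=3,fy=3))
```

```text
24.2 [0.603 0.28  0.253] [-0.37  0.73 -0.27  1.42  0.21  1.01  1.3 ] [-0.2 -0.2  0.4] 0.004246761482098256
88
row [0.019, 0.0, -0.0066] [0.13, 0.25, -0.0] dist 0.02 ang 0.3
96
row [0.0374, 0.0, -0.0066] [0.13, 0.25, -0.0] dist 0.038 ang 0.3
104
row [0.0556, 0.0, -0.004] [0.13, 0.25, -0.0] dist 0.056 ang 0.3
112
row [0.0733, 0.0, 0.0011] [0.13, 0.25, -0.0] dist 0.073 ang 0.3
120
row [0.0902, -0.0, 0.0086] [0.13, 0.25, -0.0] dist 0.091 ang 0.3
128
row [0.1058, -0.0, 0.0183] [0.13, 0.25, -0.0] dist 0.107 ang 0.3
136
row [0.1199, -0.0001, 0.0302] [0.13, 0.25, -0.0] dist 0.124 ang 0.3
144
row [0.1322, -0.0001, 0.0439] [0.13, 0.25, -0.0] dist 0.139 ang 0.3
152
row [0.143, -0.0001, 0.0589] [0.13, 0.25, -0.0] dist 0.155 ang 0.3
160
row [0.1532, -0.0002, 0.0748] [0.13, 0.25, -0.0] dist 0.17 ang 0.3
168
row [0.1609, -0.0002, 0.0922] [0.13, 0.25, -0.0] dist 0.185 ang 0.3
176
row [0.1662, -0.0002, 0.1109] [0.13, 0.25, -0.0] dist 0.2 ang 0.3
184
row [0.1689, -0.0003, 0.1291] [0.13, 0.25, -0.0] dist 0.213 ang 0.3
192
row [0.1672, -0.0003, 0.1462] [0.13, 0.25, -0.0] dist 0.222 ang 0.3
200
row [0.1627, -0.0004, 0.1627] [0.13, 0.25, -0.0] dist 0.23 ang 0.3
208
row [0.1558, -0.0004, 0.1782] [0.13, 0.25, -0.0] dist 0.237 ang 0.3
```

View pics/s14.png

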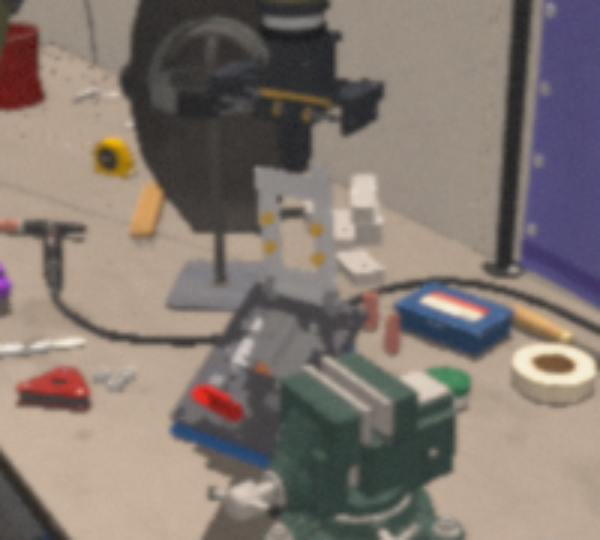

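Request:
carry_out --pt "0.01 0 -0.005 0 0 0" --pt "0.02 0 -0.006 0 0 0" --pt "0.037 0 -0.006 0 0 0" --pt "0.055 0 -0.004 0 0 0" --pt "0.073 0 0.001 0 0 0" --pt "0.09 0 0.009 0 0 0" --pt "0.106 0 0.018 0 0 0" --pt "0.12 0 0.03 0 0 0" --pt "0.132 0 0.044 0 0 0" --pt "0.143 0 0.059 0 0 0" --pt "0.143 0 0.059 0 0 0"

```text
clock: 25.35
tool_pos: [0.469, 0.2214, 0.1912]
eef_rot: [-0.203, 0.979, 0.0, -0.001]
contact_force: [0.4, 0.0, -0.2]
opening: 0.004
```

Run:
```python
from h import *
s=r.get_state();print(s['clock'],s['tool_pos'].round(3),s['q'].round(2),s['contact_force'].round(1))
for ph in range(152,209,8): print(ph);rows(contact(ph),RT)
p=snap('side');w=snap('wrist');u=np.hstack([cv2.resize(p['img'][120:260,240:380],(400,400)),cv2.resize(w['img'],(400,250)).copy() if 0 else cv2.resize(w['img'][0:400,120:520],(400,400))]);cv2.imwrite('pics/s15.png',u)
for x in(p,w): print([(round(d['p'],2),np.round(d['xyz'],3).tolist()) for d in r.spot_point(x,'frame_edge')[:2]])
```

```text
25.35 [0.469 0.221 0.191] [-0.37  0.63 -0.25  1.93  0.25  0.62  1.19] [ 0.4  0.  -0.2]
152
row [-0.0036, 0.0004, -0.0021] [0.05, -0.12, 0.03] dist 0.004 ang 0.1
160
row [0.0065, 0.0004, 0.0138] [0.05, -0.12, 0.03] dist 0.015 ang 0.1
168
row [0.0141, 0.0004, 0.0313] [0.05, -0.12, 0.03] dist 0.034 ang 0.1
176
row [0.0192, 0.0004, 0.05] [0.05, -0.12, 0.03] dist 0.054 ang 0.1
184
row [0.0218, 0.0004, 0.0683] [0.05, -0.12, 0.03] dist 0.072 ang 0.1
192
row [0.02, 0.0004, 0.0853] [0.05, -0.12, 0.03] dist 0.088 ang 0.1
200
row [0.0154, 0.0003, 0.1018] [0.05, -0.12, 0.03] dist 0.103 ang 0.1
208
row [0.0084, 0.0003, 0.1173] [0.05, -0.12, 0.03] dist 0.118 ang 0.1
[(0.55, [0.461, 0.186, 0.196])]
[(0.81, [0.462, 0.185, 0.194])]
```

View pics/s15.png

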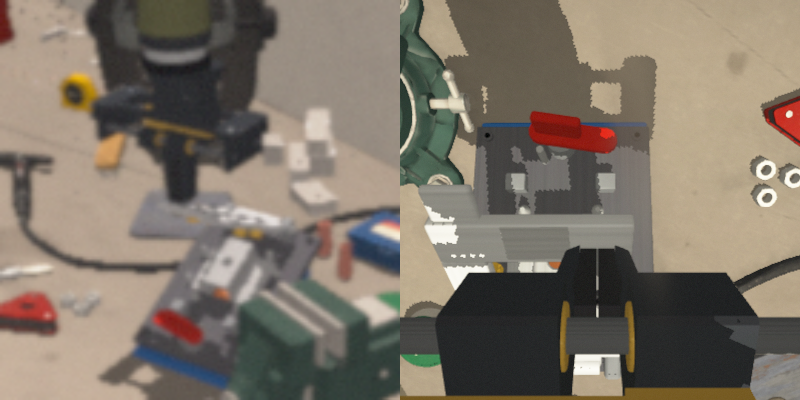

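Request:
carry_out --pt "0.0065 0.0004 0.014 0 0 0" --pt "0.014 0.0004 0.031 0 0 0" --pt "0.019 0.0004 0.05 0 0 0" --pt "0.022 0.0004 0.068 0 0 0" --pt "0.02 0.0004 0.085 0 0 0" --pt "0.0155 0.0004 0.102 0 0 0" --pt "0.012 0.0004 0.11 0 0 0" --pt "0.009 0.0004 0.116 0 0 0" --pt "0.009 0.0004 0.117 0 0 0" --pt "0.009 0.0004 0.117 0 0 0"

```text
clock: 26.55
tool_pos: [0.4622, 0.2195, 0.0754]
eef_rot: [-0.203, 0.979, 0.001, 0.0]
contact_force: [-3.4, -0.3, 11.8]
opening: 0.004
```

Run:
```python
from h import *
s=r.get_state();print(s['clock'],s['tool_pos'].round(4),s['q'].round(2),s['contact_force'].round(1))
print('nest',(N.T@(s['tool_pos']-O)).round(4))
rows(contact(208),RT)
p=snap('side');w=snap('wrist');u=np.hstack([cv2.resize(p['img'][150:250,280:380],(400,400)),cv2.resize(w['img'][0:400,120:520],(400,400))]);cv2.imwrite('pics/s16.png',u)
for x in(p,w): print([(round(d['p'],2),np.round(d['xyz'],3).tolist(),(N.T@(d['xyz']-O)).round(4)) for d in r.spot_point(x,'frame_edge')[:2]])
```

```text
26.55 [0.4622 0.2195 0.0754] [-0.45  0.82 -0.14  2.03  0.34  0.31  1.11] [-3.4 -0.3 11.8]
nest [-0.0556  0.0306  0.0278]
row [0.0016, -0.0006, 0.0015] [0.09, 0.02, 0.02] dist 0.002 ang 0.1
[(0.67, [0.459, 0.184, 0.064], array([-0.0762, -0.0007,  0.0252]))]
[(0.7, [0.46, 0.185, 0.064], array([-0.075 ,  0.0001,  0.0247]))]
```

View pics/s16.png

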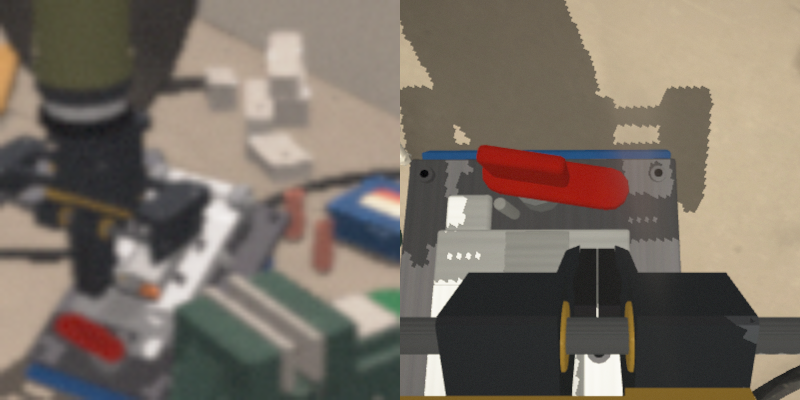

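Request:
carry_out --pt "0.001 0 0.002 0 0 0" --pt "0.001 0 0.003 0 0 0" --pt "0.001 0 0.003 0 0 0"

```text
clock: 27.05
tool_pos: [0.4622, 0.2195, 0.0747]
eef_rot: [-0.203, 0.979, 0.001, 0.002]
contact_force: [-6.3, -2.6, 33.5]
opening: 0.006
```

Run:
```python
from h import *
s=r.get_state();print(s['clock'],s['contact_force'].round(1));print('nest',(N.T@(s['tool_pos']-O)).round(4))
print((N.T@(np.array([.4319,.1735,.0735])-O)).round(4))
# fin candidates
F=O+N@[-.096,0,.0447]
print('fin model',F.round(4))
for sg in(1,-1):
  for yaw in(0,-30,-45,-60,-90,-100):   # jaw direction perpendicular to fin; fin along nose dir
    for t in(0,6,10):
      # fin along nose angle a: nose dir = +y rotated clockwise by a -> yaw rel
      a=np.deg2rad(-yaw); nose=N@[np.sin(a),np.cos(a),0]; perp=np.cross(N[:,2],nose)*sg
      z=tiltz(t,Y)
      Rt=toolR(z,perp)
      q=ik(F-z*.0,Rt,s['q']);print(sg,yaw,t,q[0].round(2),round(q[1]*1000,1),round(q[2],1))
```

```text
27.05 [-6.3 -2.6 33.5]
nest [-0.0559  0.0306  0.0271]
[-0.0971  0.0004  0.0477]
fin model [0.4342 0.1741 0.0714]
1 0 0 [-0.26  0.82 -0.32  2.21  1.04  0.27  2.04] 0.0 0.0
1 0 6 [-0.15  0.84 -0.48  2.3   1.72  0.36  1.38] 0.0 0.0
1 0 10 [-0.05  0.89 -0.67  2.37  1.9   0.55  1.19] 0.0 0.0
1 -30 0 [-0.34  0.81 -0.2   2.22  0.85  0.19  1.65] 0.0 0.0
1 -30 6 [-0.12  0.85 -0.53  2.3   1.69  0.4   0.84] 0.0 0.0
1 -30 10 [-0.01  0.91 -0.73  2.36  1.86  0.6   0.68] 0.0 0.0
1 -45 0 [-0.37  0.8  -0.16  2.22  0.73  0.17  1.51] 0.0 0.0
1 -45 6 [-0.11  0.86 -0.56  2.3   1.69  0.42  0.58] 0.0 0.0
1 -45 10 [-0.    0.92 -0.76  2.36  1.85  0.62  0.42] 0.0 0.0
1 -60 0 [-0.39  0.8  -0.12  2.22  0.61  0.15  1.37] 0.0 0.0
1 -60 6 [-0.1   0.86 -0.57  2.3   1.68  0.43  0.33] 0.0 0.0
1 -60 10 [ 0.01  0.93 -0.78  2.36  1.84  0.64  0.18] 0.0 0.0
1 -90 0 [-0.43  0.8  -0.07  2.21  0.37  0.14  1.13] 0.0 0.0
1 -90 6 [-0.08  0.87 -0.61  2.3   1.67  0.46 -0.15] 0.0 0.0
1 -90 10 [ 0.03  0.94 -0.83  2.36  1.81  0.67 -0.31] 0.0 0.0
1 -100 0 [-0.44  0.8  -0.05  2.21  0.3   0.13  1.05] 0.0 0.0
1 -100 6 [-0.08  0.87 -0.62
[... 496 characters left out ...]
8  0.22 -0.13] 0.0 0.0
-1 -45 6 [-0.53  0.8   0.09  2.23 -0.97  0.07  0.08] 2.6 1.9
-1 -45 10 [-0.53  0.8   0.08  2.23 -0.97  0.07  0.09] 7.3 5.4
-1 -60 0 [-0.63  0.83  0.25  2.17 -0.87  0.24 -0.29] 0.0 0.0
-1 -60 6 [-0.53  0.8   0.09  2.23 -0.97  0.07 -0.18] 2.6 1.9
-1 -60 10 [-0.53  0.8   0.08  2.23 -0.97  0.07 -0.17] 7.3 5.4
-1 -90 0 [-0.39  0.81 -0.08  2.29  2.05  0.07  2.63] 5.9 4.3
-1 -90 6 [-0.33  0.8  -0.16  2.3   2.06  0.14  2.63] 0.0 0.0
-1 -90 10 [-0.18  0.84 -0.42  2.36  2.12  0.37  2.56] 0.0 0.0
-1 -100 0 [-0.38  0.81 -0.08  2.29  1.89  0.07  2.63] 5.3 4.0
-1 -100 6 [-0.27  0.81 -0.26  2.31  1.89  0.2   2.63] 0.0 0.0
-1 -100 10 [-0.16  0.84 -0.45  2.37  2.08  0.39  2.43] 0.0 0.0
```

The frame is hard down: 33 N, with the tip at the frame's shut height. Next I'll lift off, check the frame, and push the fin round with the closed fingertips.

Request:
carry_out --pt "0 0 -0.01 0 0 0" --pt "0 0 -0.03 0 0 0" --pt "0.02 0 -0.06 0 0 0" --pt "0.05 0 -0.08 0 0 0" --pt "0.06 0 -0.08 0 0 0" --pt "0.06 0 -0.08 0 0 0" --pt "0.06 0 -0.08 0 0 0"

```text
clock: 27.75
tool_pos: [0.4073, 0.1956, 0.1506]
eef_rot: [-0.203, 0.979, 0.001, 0.0]
contact_force: [0.8, -0.4, -0.5]
opening: 0.007
```

```bash
cat >> h.py <<'E'
def pushp(a,back=0.,r=.013,by=.0175,zt=.0442):
    a=np.deg2rad(a);P=np.array([-.096,0])+r*np.array([np.sin(a),np.cos(a)])-(.004+back)*np.array([np.cos(a),-np.sin(a)])
    return O+N@np.array([P[0]-.0175,P[1]+by,zt])
E
python3 - <<'E'
from h import *
s=r.get_state();print(s['clock'],s['tool_pos'].round(4),s['q'].round(2),s['contact_force'].round(1))
p=snap('side');w=snap('wrist','w17');a=snap('scene');u=np.hstack([cv2.resize(p['img'][150:250,280:380],(400,400)),cv2.resize(w['img'][0:400,120:520],(400,400))]);cv2.imwrite('pics/s17.png',u)
for x in(a,p,w): print([(l,round(d['p'],2),(N.T@(d['xyz']-O)).round(4)) for l in('frame_edge','turnbutton_fin') for d in r.spot_point(x,l)[:1]])
A=pushp(0,.012)
rows(A+[0,0,.06],RT);rows(A,RT);
for i in range(0,100,15): print(i,(RT.T@(pushp(i)-A)).round(4),ik(pushp(i),RT,s['q'])[0].round(2))
E
```

```text
27.75 [0.4073 0.1956 0.1506] [-0.43  0.63 -0.19  2.16  0.31  0.37  1.11] [ 0.8 -0.4 -0.5]
[('frame_edge', 0.57, array([-0.0731,  0.0015,  0.0194])), ('turnbutton_fin', 0.61, array([-0.0992,  0.0054,  0.0443]))]
[('frame_edge', 0.66, array([-0.0746, -0.0007,  0.0252])), ('turnbutton_fin', 0.68, array([-0.0969, -0.002 ,  0.0475]))]
[('frame_edge', 0.91, array([-0.0751,  0.0019,  0.0248])), ('turnbutton_fin', 0.66, array([-0.0973, -0.0012,  0.0481]))]
row [0.012, 0.0002, 0.0355] [0.09, -0.04, 0.01] dist 0.037 ang 0.1
row [0.0119, 0.0001, 0.0955] [0.09, -0.04, 0.01] dist 0.096 ang 0.1
0 [-0.0106 -0.     -0.0056] [-0.48  0.82 -0.08  2.28  0.96  0.07  0.49]
15 [-0.0137  0.0006 -0.0073] [-0.5   0.82 -0.06  2.27  0.68  0.07  0.76]
30 [-0.0168  0.0003 -0.0089] [-0.52  0.82 -0.03  2.25  0.33  0.08  1.11]
45 [-0.0197 -0.001  -0.0105] [-0.51  0.81 -0.04  2.24  0.33  0.09  1.11]
60 [-0.0223 -0.003  -0.0119] [-0.51  0.81 -0.05  2.24  0.33  0.1   1.11]
75 [-0.0243 -0.0058 -0.0129] [-0.5   0.81 -0.05  2.23  0.34  0.11  1.11]
90 [-0.0256 -0.009  -0.0136] [-0.49  0.81 -0.05  2.22  0.34  0.12  1.11]
```

View pics/s17.png

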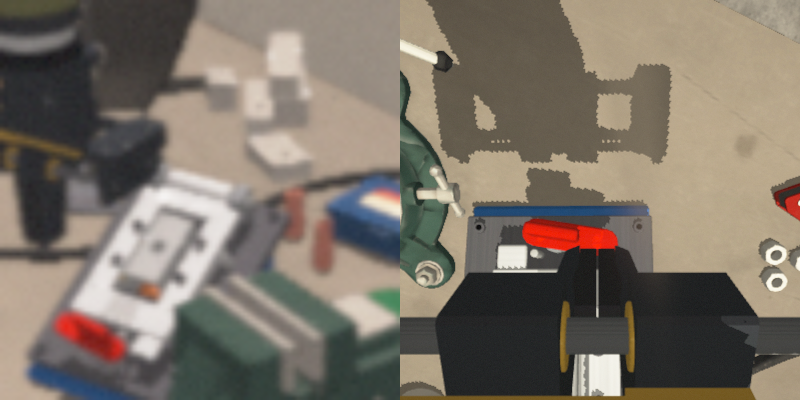

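Run:
```python
from h import *
w=cv2.imread('pics/w17.png');p=snap('wrist');C=np.array(p['tool_from_camera']);K=p['intrinsics']
for b in(.006,.010,.0175):
    print(b,proj(C,K,np.array([[.009,b,0],[.009,-b,0],[-.009,b,0],[.009,b,-.02],[.009,-b,-.02],[.009,b,-.04]])).round(0).tolist())
cv2.imwrite('pics/w17c.png',cv2.resize(w[220:360,230:410],None,fx=4,fy=4))
```

```text
0.006 [[332.0, 249.0], [305.0, 249.0], [332.0, 285.0], [334.0, 270.0], [304.0, 270.0], [337.0, 298.0]]
0.01 [[341.0, 249.0], [296.0, 249.0], [340.0, 285.0], [344.0, 270.0], [294.0, 270.0], [349.0, 298.0]]
0.0175 [[358.0, 249.0], [280.0, 249.0], [356.0, 285.0], [363.0, 270.0], [275.0, 270.0], [371.0, 298.0]]
```

View pics/w17c.png

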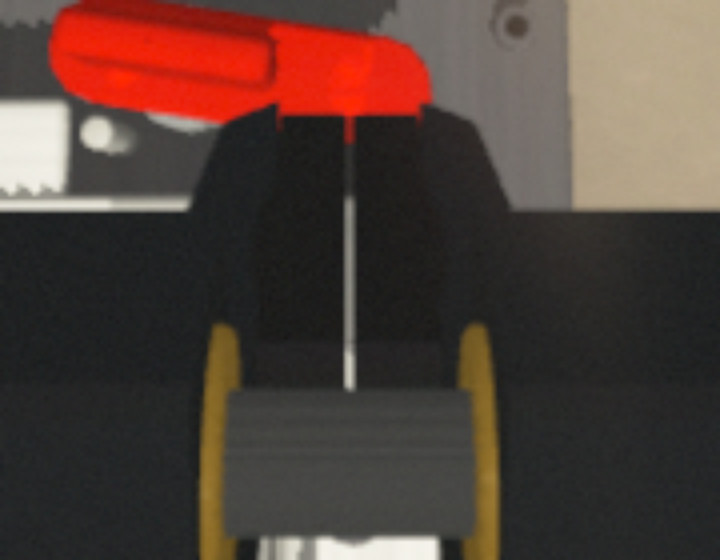

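```bash
cat >> h.py <<'E'
def pt(a,back=0.,r=.011,by=.0095,zt=.048):
    a=np.deg2rad(a);P=np.array([-.096,0])-r*np.array([np.sin(a),np.cos(a)])+(.004+back)*np.array([np.cos(a),-np.sin(a)])
    return O+N@np.array([P[0]+.0079,P[1]-by,zt])
E
python3 - <<'E'
from h import *
s=r.get_state()
A=pt(0,.012)
rows(A+[0,0,.04],RT);rows(A,RT);
for i in range(0,106,15): print(i,(RT.T@(pt(i)-A)).round(4),ik(pt(i),RT,s['q'])[0].round(2))
E
```

```text
row [-0.037, -0.0508, 0.0251] [0.09, -0.03, 0.01] dist 0.068 ang 0.1
row [-0.037, -0.0509, 0.0651] [0.09, -0.03, 0.01] dist 0.091 ang 0.1
0 [0.0106 0.     0.0056] [-0.37  0.79 -0.1   2.18  0.38  0.19  1.16]
15 [ 0.0132 -0.0007  0.007 ] [-0.37  0.79 -0.09  2.19  0.38  0.18  1.16]
30 [ 0.0159 -0.0005  0.0085] [-0.37  0.79 -0.09  2.2   0.38  0.17  1.16]
45 [0.0185 0.0004 0.0098] [-0.38  0.79 -0.08  2.2   0.38  0.16  1.16]
60 [0.0208 0.002  0.011 ] [-0.39  0.8  -0.08  2.21  0.38  0.14  1.16]
75 [0.0226 0.0043 0.012 ] [-0.39  0.8  -0.07  2.22  0.38  0.14  1.16]
90 [0.0238 0.007  0.0127] [-0.4   0.8  -0.07  2.22  0.38  0.13  1.16]
105 [0.0244 0.01   0.013 ] [-0.41  0.8  -0.06  2.23  0.37  0.13  1.15]
```

Request:
carry_out --pt "-0.02 -0.03 0.005 0 0 0" --pt "-0.037 -0.051 0.02 0 0 0" --pt "-0.037 -0.051 0.045 0 0 0" --pt "-0.037 -0.051 0.065 0 0 0" --pt "-0.037 -0.051 0.065 0 0 0" --pt "-0.037 -0.051 0.065 0 0 0"

```text
clock: 28.85
tool_pos: [0.4601, 0.163, 0.0859]
eef_rot: [-0.203, 0.979, 0.001, -0.001]
contact_force: [-0.4, 0.2, -0.2]
opening: 0.005
```

Run:
```python
from h import *
s=r.get_state();print(s['clock'],(N.T@(s['tool_pos']-O)).round(4),s['q'].round(2),s['contact_force'].round(1))
w=snap('wrist','w18')
for i in range(0,106,15): print(i);rows(pt(i),RT)
```

```text
28.85 [-0.0721 -0.0205  0.0484] [-0.34  0.79 -0.15  2.09  0.37  0.29  1.18] [-0.4  0.2 -0.2]
0
row [0.0108, -0.0001, 0.0065] [0.1, 0.02, 0.03] dist 0.013 ang 0.1
15
row [0.0135, -0.0007, 0.0079] [0.1, 0.02, 0.03] dist 0.016 ang 0.1
30
row [0.0162, -0.0006, 0.0094] [0.1, 0.02, 0.03] dist 0.019 ang 0.1
45
row [0.0187, 0.0003, 0.0107] [0.1, 0.02, 0.03] dist 0.022 ang 0.1
60
row [0.021, 0.002, 0.012] [0.1, 0.02, 0.03] dist 0.024 ang 0.1
75
row [0.0228, 0.0042, 0.0129] [0.1, 0.02, 0.03] dist 0.027 ang 0.1
90
row [0.0241, 0.0069, 0.0136] [0.1, 0.02, 0.03] dist 0.028 ang 0.1
105
row [0.0247, 0.0099, 0.0139] [0.1, 0.02, 0.03] dist 0.03 ang 0.1
```

View pics/w18.png

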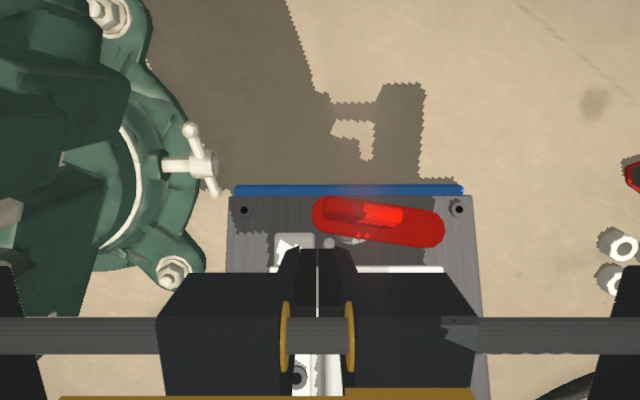

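Request:
carry_out --pt "0.006 0 0.003 0 0 0" --pt "0.011 0 0.006 0 0 0" --pt "0.0135 0 0.008 0 0 0" --pt "0.016 0 0.0095 0 0 0" --pt "0.0187 0.0003 0.0107 0 0 0" --pt "0.021 0.002 0.012 0 0 0" --pt "0.023 0.0042 0.013 0 0 0" --pt "0.023 0.0042 0.013 0 0 0"

```text
clock: 29.7
tool_pos: [0.4419, 0.1562, 0.0741]
eef_rot: [-0.201, 0.98, -0.0, 0.004]
contact_force: [7.6, -3.7, 5.3]
opening: 0.004
```

Run:
```python
from h import *
s=r.get_state();print(s['clock'],(N.T@(s['tool_pos']-O)).round(4),s['q'].round(2),s['contact_force'].round(1))
w=snap('wrist','w19')
for i in range(60,121,15): print(i);rows(pt(i),RT)
```

```text
29.7 [-0.0948 -0.0195  0.0471] [-0.38  0.8  -0.1   2.16  0.38  0.19  1.15] [ 7.6 -3.7  5.3]
60
row [0.0011, 0.001, -0.0005] [-0.1, 0.39, -0.21] dist 0.002 ang 0.4
75
row [0.003, 0.0032, 0.0005] [-0.1, 0.39, -0.21] dist 0.004 ang 0.4
90
row [0.0042, 0.0059, 0.0011] [-0.1, 0.39, -0.21] dist 0.007 ang 0.4
105
row [0.0048, 0.0089, 0.0014] [-0.1, 0.39, -0.21] dist 0.01 ang 0.4
120
row [0.0047, 0.012, 0.0014] [-0.1, 0.39, -0.21] dist 0.013 ang 0.4
```

View pics/w19.png

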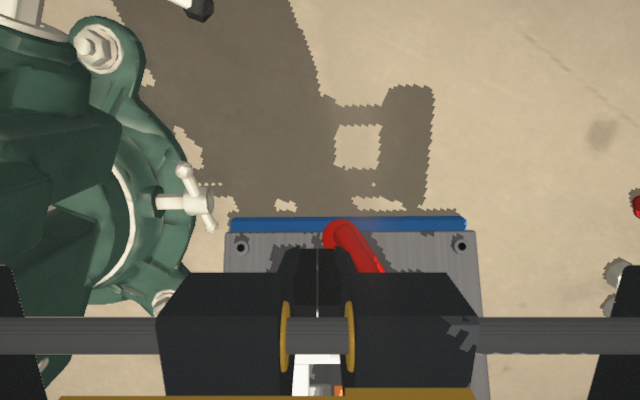

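Request:
carry_out --pt "0.003 0.0032 0.0005 0 0 0" --pt "0.0042 0.006 0.001 0 0 0" --pt "0.0045 0.008 0.001 0 0 0" --pt "0.0045 0.01 0.001 0 0 0" --pt "0.0045 0.01 0.001 0 0 0"

```text
clock: 30.25
tool_pos: [0.4387, 0.1572, 0.0731]
eef_rot: [-0.196, 0.981, -0.005, 0.005]
contact_force: [19.8, -19.5, 0.4]
opening: 0.005
```

Run:
```python
from h import *
s=r.get_state();print(s['clock'],(N.T@(s['tool_pos']-O)).round(4),s['q'].round(2),s['contact_force'].round(1),'nest force',(N.T@s['contact_force']).round(1))
w=snap('wrist','w20')
for i in range(90,131,20): print(i);rows(pt(i),RT)
```

```text
30.25 [-0.0976 -0.0173  0.0475] [-0.41  0.8  -0.07  2.18  0.38  0.17  1.14] [ 19.8 -19.5   0.4] nest force [  9.4 -25.8  -4.6]
90
row [0.0017, 0.0037, 0.0002] [-0.63, 0.51, -0.78] dist 0.004 ang 1.1
110
row [0.0024, 0.0077, 0.0005] [-0.63, 0.51, -0.78] dist 0.008 ang 1.1
130
row [0.0018, 0.0117, 0.0001] [-0.63, 0.51, -0.78] dist 0.012 ang 1.1
```

View pics/w20.png

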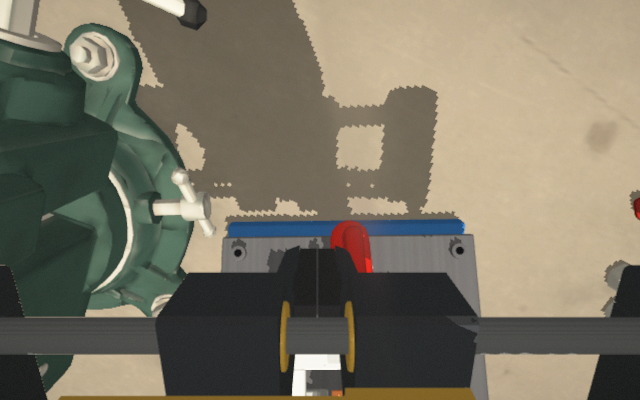

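Request:
carry_out --pt "0 -0.015 0 0 0 0" --pt "0 -0.025 -0.01 0 0 0" --pt "0 -0.025 -0.05 0 0 0" --pt "0 -0.02 -0.1 0 0 0" --pt "0 -0.01 -0.14 0 0 0" --pt "0 0.0 -0.16 0 0 0" --pt "0 0.0 -0.16 0 0 0" --pt "0 0 -0.16 0 0 0"

```text
clock: 31.1
tool_pos: [0.4293, 0.1644, 0.2318]
eef_rot: [-0.203, 0.979, 0.0, -0.0]
contact_force: [-0.1, -0.3, 0.3]
opening: 0.002
```

Run:
```python
from h import *
s=r.get_state();print(s['clock'],s['tool_pos'].round(3),s['q'].round(2),s['contact_force'].round(1))
w=snap('wrist');a=snap('scene');b=snap('side')
for x in(a,b,w): print([(l,round(d['p'],2),(N.T@(d['xyz']-O)).round(4)) for l in('frame_edge','turnbutton_fin','plain_bracket') for d in r.spot_point(x,l)[:1]])
for x in(a,b): print([(l,round(d['p'],2),np.round(d['xyz'],3).tolist()) for l in('welded_bracket','gas_cup_0','flux_tin','arrow_magnet') for d in r.spot_point(x,l)[:2]])
E=wcam(w,s);K=w['intrinsics'];im=w['img'].copy()
im2=cv2.resize(im[0:330,200:440],None,fx=1.8,fy=1.8,interpolation=cv2.INTER_CUBIC)
cv2.imwrite('pics/w21.png',im2)
# model of button bar at 90deg
for ang in(75,90):
    c=np.deg2rad(ang);print(ang,[(proj(E,K,O+N@np.array([-.096+L*np.sin(c),L*np.cos(c),.032]))[0]-[200,0])*1.8 for L in(.046,-.024)])
cv2.imwrite('pics/s21.png',cv2.resize(b['img'][150:250,270:390],None,fx=5,fy=5,interpolation=cv2.INTER_CUBIC))
```

```text
31.1 [0.429 0.164 0.232] [-0.26  0.5  -0.31  2.05  0.25  0.63  1.24] [-0.1 -0.3  0.3]
[('frame_edge', 0.75, array([-0.2091, -0.3921,  0.0328])), ('turnbutton_fin', 0.66, array([-0.0987,  0.0033,  0.0451])), ('plain_bracket', 0.56, array([0.003 , 0.0015, 0.0008]))]
[('frame_edge', 0.72, array([-0.0737, -0.0013,  0.0255])), ('turnbutton_fin', 0.49, array([-0.0986, -0.0025,  0.0468])), ('plain_bracket', 0.71, array([-0.0011, -0.0024,  0.0024]))]
[('frame_edge', 0.56, array([-0.0787,  0.0005,  0.024 ])), ('turnbutton_fin', 0.82, array([-0.0972, -0.0003,  0.0461])), ('plain_bracket', 0.63, array([-0.0006, -0.0003, -0.0018]))]
[('welded_bracket', 0.69, [0.352, 0.673, 0.042]), ('welded_bracket', 0.6, [0.503, -0.222, 0.007]), ('gas_cup_0', 0.48, [0.726, 0.249, -0.006]), ('gas_cup_0', 0.35, [0.743, 0.314, 0.002]), ('flux_tin', 0.58, [0.7, 0.125, 0.004]), ('flux_tin', 0.27, [0.532, 0.216, 0.077])]
[('welded_bracket', 0.78, [0.498, -0.223, 0.003]), ('welded_bracket', 0.54, [0.356, 0.673, 0.035]), ('gas_cup_0', 0.63, [0.738, 0.314, -0.002]), ('gas_cup_0', 0.46, [0.72, 0.248, 0.003]), ('flux_tin', 0.69, [0.702, 0.12, 0.0]), ('arrow_magnet', 0.52, [0.346, 0.392, 0.004])]
75 [array([249.00913703, 438.12977127]), array([212.90163495, 308.75810526])]
90 [array([225.39403568, 441.25987797]), array([224.73825833, 307.2565388 ])]
```

View pics/w21.png

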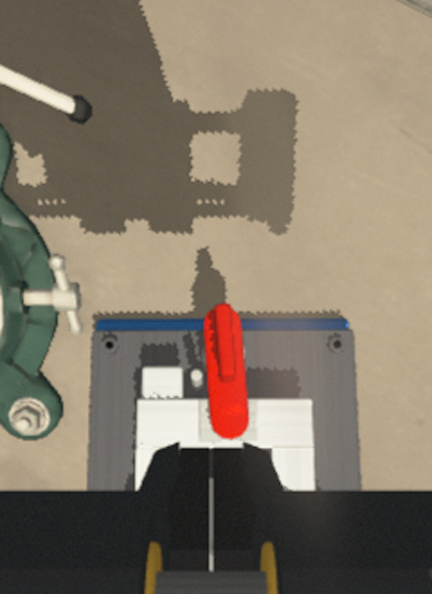

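View pics/s21.png

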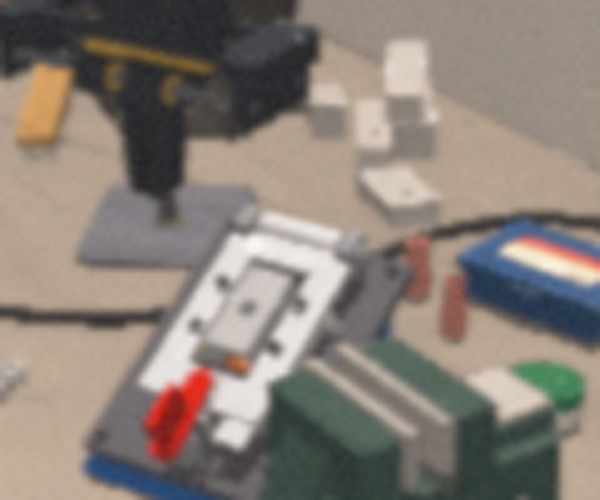

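The nose is over the frame's edge (wrist crop (232,435)) and the frame is flat. I'll measure the button angle by fitting a model silhouette.

Run:
```python
from h import *
s=r.get_state();w=snap('wrist');E=wcam(w,s);K=w['intrinsics'];im=w['img']
b,g,rr=[im[:,:,i].astype(int) for i in range(3)]
m=((rr>90)&(rr>2.2*g)&(rr>2.2*b)).astype(np.uint8)
n,lab,st,_=cv2.connectedComponentsWithStats(m);k=1+np.argmax(st[1:,4]);m=(lab==k).astype(np.uint8);print(st[k])
def mask(a,dx,dy):
    c=np.deg2rad(a);no=np.array([np.sin(c),np.cos(c)]);pe=np.array([np.cos(c),-np.sin(c)]);M=np.zeros_like(m)
    def fill(pts): 
        P=[O+N@np.array([-.096+dx+q[0],dy+q[1],z]) for q,z in pts];u=proj(E,K,np.array(P));cv2.fillConvexPoly(M,cv2.convexHull(np.round(u*16).astype(np.int32)),1,shift=4)
    th=np.linspace(-np.pi/2,np.pi/2,9)
    pts=[]
    for z in(.025,.032):
        for t in th: pts+=[(no*(.036+.01*np.cos(t))+pe*.01*np.sin(t),z),(-no*(.014+.01*np.cos(t))+pe*.01*np.sin(t),z)]
    fill(pts); fill([(no*l+pe*t,z) for l in(-.018,.018) for t in(-.004,.004) for z in(.032,.058)])
    return M
res=[]
for a in range(66,100,2):
    best=max((((mask(a,dx,dy)&m).sum()/(mask(a,dx,dy)|m).sum()),dx,dy) for dx in(-.002,0,.002) for dy in(-.004,-.002,0,.002,.004))
    res.append((round(best[0],3),a,best[1:]))
print(sorted(res)[::-1][:8])
```

```text
[ 494  137   97   71 3344]
[(np.float64(0.0), 98, (0.002, 0.004)), (np.float64(0.0), 96, (0.002, 0.004)), (np.float64(0.0), 94, (0.002, 0.004)), (np.float64(0.0), 92, (0.002, 0.004)), (np.float64(0.0), 90, (0.002, 0.004)), (np.float64(0.0), 88, (0.002, 0.004)), (np.float64(0.0), 86, (0.002, 0.004)), (np.float64(0.0), 84, (0.002, 0.004))]
```

Picked the magnet; I'll restrict the mask to the button.

Run:
```python
from h import *
s=r.get_state();w=snap('wrist');E=wcam(w,s);K=w['intrinsics'];im=w['img']
b,g,rr=[im[:,:,i].astype(int) for i in range(3)]
m=((rr>90)&(rr>2.2*g)&(rr>2.2*b)).astype(np.uint8);m[:,:290]=0;m[:,350:]=0;m[:150]=0;m[252:]=0
print(m.sum(),cv2.minAreaRect(cv2.findNonZero(m)))
def mask(a,dx,dy):
    c=np.deg2rad(a);no=np.array([np.sin(c),np.cos(c)]);pe=np.array([np.cos(c),-np.sin(c)]);M=np.zeros_like(m)
    def fill(pts): 
        P=[O+N@np.array([-.096+dx+q[0],dy+q[1],z]) for q,z in pts];u=proj(E,K,np.array(P));cv2.fillConvexPoly(M,cv2.convexHull(np.round(u*16).astype(np.int32)),1,shift=4)
    th=np.linspace(-np.pi/2,np.pi/2,9);pts=[]
    for z in(.025,.032):
        for t in th: pts+=[(no*(.036+.01*np.cos(t))+pe*.01*np.sin(t),z),(-no*(.014+.01*np.cos(t))+pe*.01*np.sin(t),z)]
    fill(pts); fill([(no*l+pe*t,z) for l in(-.018,.018) for t in(-.004,.004) for z in(.032,.058)])
    M[252:]=0;return M
res=[]
for a in range(66,100,2):
    best=max((((mask(a,dx,dy)&m).sum()/(mask(a,dx,dy)|m).sum()),dx,dy) for dx in(-.002,0,.002) for dy in(-.004,-.002,0,.002,.004))
    res.append((round(best[0],3),a,best[1:]))
print(sorted(res)[::-1][:8])
```

```text
1467 ((324.5862121582031, 205.0345001220703), (74.40875244140625, 21.591825485229492), 85.2363510131836)
[(np.float64(0.891), 88, (-0.002, 0)), (np.float64(0.89), 86, (-0.002, 0)), (np.float64(0.884), 84, (-0.002, -0.002)), (np.float64(0.872), 90, (-0.002, 0)), (np.float64(0.872), 82, (-0.002, -0.002)), (np.float64(0.828), 80, (-0.002, -0.002)), (np.float64(0.817), 92, (-0.002, 0)), (np.float64(0.777), 78, (0, -0.002))]
```

Run:
```python
from h import *
s=r.get_state();print(s['contact_force'].round(2),s['clock']);print(r.finish_job())
```

```text
[ 0.12 -0.46 -0.18] 32.2
the job is handed in; nothing more can be done
None
```

I changed the bracket and handed the job in at 32 s of the 72 s limit. `finish_job` reports no verdict.

- **Finished bracket:** it lies flat and released in the tray, within about 5 mm of the middle.
- **Plain bracket:** it sits in the nest between the pins. After release, the projected model matched the picture to within about 1 mm.
- **Clamp frame:** I pushed it shut from behind until it met a hard stop at 33 N, with the tip at the frame's shut height.
- **Turnbutton:** I pushed it round with the closed fingertips until the force reached 26 N, and its nose lies over the frame's edge. A silhouette fit puts it at about 86–88° (1.5 rad). That clears the 1.3 rad limit, but I could not confirm it reached its 1.57 rad stop. I did not nudge it again because the gripper would have come too close to the vise.
- **Bystanders:** in the last pictures the gas cups, flux tin and arrow magnet are within a few mm of their starting positions.
- **Robot:** the arm was clear of everything, with contact force close to zero.

**Disagreements in the checks:**
- The scene camera's last `frame_edge` report was a false match about 0.4 m away. The side and wrist cameras agreed with the shut position.
- My first mask for the turnbutton angle picked up the red magnet, so I restricted it to the button and repeated the fit.

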